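# Lock the board holder's swivel with a jam nut

## Robot

A 6-joint arm with a two-finger parallel gripper is mounted at the origin on the work surface. World frame = base frame: x ahead of the robot, y to its left, z up, the work surface at z = 0. Lengths are in m, angles in rad, forces in N, time in s.
With the tool pointing down it reaches from about 0.225 to 0.875 m from the base axis. Payload 3.4 kg.
Tool frame: the origin (TCP) lies at the very end of the fingers, on their centre line; the grasp point (between the pads) lies behind it (manip.grasp_offset is the z of the grasp point in the tool frame, in m); z points along the fingers, y is the line along which they close (so a half turn about z gives the same grasp; the last joint's range is limited). The gripper opens to 85 mm and grips with 20 to 120 N. Pads are 22 mm wide; open, the fingers measure 114 mm over their backs; the gripper's body (76 mm by 85 mm) begins 54 mm behind the grasp point. The pads swing forward as they close: fully open they stand 13 mm farther back than shut.
Start: joints at [1.109, 0.276, 1.505, -0, 1.361, -0.121], TCP at [0.192, 0.542, 0.231] pointing down, gripper open.
Joint ranges: [-2.89, 2.89], [-0.75, 2.08], [0.22, 2.7], [-1.18, 4.32], [0.11, 2.71], [-2.7, 2.7]. Speed limits (rad/s): [2.57, 2.57, 3.14, 3.14, 3.14, 3.14].

## Interface

Orientations are given as a unit quaternion [w, x, y, z].
In Python, from rig import manip gives the robot as it stands.
- The arm moves only by the shell command python3 -m pendant 'ROWS' [FORCE]. ROWS is JSON, a list of rows, each an object of numbers: "dx", "dy", "dz": the shift along the tool's x, y, z in m; "rx", "ry", "rz": the turn, a rotation vector about the tool's x, y, z in degrees; "hand": the finger opening in m, from 0 to 0.0854. In form: [{"dx": .., "dy": .., "dz": .., "rx": .., "ry": .., "rz": .., "hand": ..}, ...]. A call has 1 to 12 rows; each row shifts and turns the commanded pose from where the row before left it, along the tool's axes as they then stand; what a row does not reach is not made up. A row lasts 1/12 s, in which the tool goes at most 41.7 mm and 7.16 degrees, less where a joint would pass 70% of its speed; a pose out of reach is approached as far as the arm can. A call is refused whole if a number of a shift passes 0.0417 or a number of a turn 7.16, either way. A call with a gripper value outside its range is refused whole. The fingers move at their own pace and stop on an object; FORCE is the grip in N (left out, the last holds). Time passes only in rows, so rows that do not move let the fingers close. It gives the time, the measured TCP pose, the force, the opening and the grip force at its end, in the units of the state.
- manip.get_state(): the state, without advancing time (a new reading comes with each control period).
- manip.get_image(name): name is "scene" or "top"; returns a dict with "frame" (384x512x3 uint8, red, green, blue), "fx", "fy", "cx", "cy" (pixels), "distortion" ([k1, k2, p1, p2, k3] as OpenCV has them; the pictures are not rectified), "position" and "attitude" of the camera in the world. Camera axes: x right, y up, looking along -z (the intrinsics and any distortion apply to the point x, -y, -z); pixel columns grow to the right and rows downward; lengths in m; the calibration is good to about 2 mm. A picture is of the moment at which its call begins. There is no depth.
- manip.sign_off(): hands the job in; it is judged then, once.
The state is a dict: "clock": time; "qpos": joint angles; "qd": joint speeds; "effort": joint torques, N m; "position": TCP position; "ee_rot": TCP orientation; "contact_force": force on the tool from outside, world axes, zero at the start; "moment": the same for the moment, N m; "width": finger opening in m; "gripper_force": force on a finger pad.
Only numpy, scipy, OpenCV 4.12 (cv2) and the standard library are available. Lean on these libraries where they do the work, as an engineer would, in place of code of your own. Each camera call takes 0.05 s, during which the arm holds its last target. There are 200 camera calls.

## Task

Lock the swivel of the circuit-board holder. Slide the jaws of the large blue-handled spanner fully home on the brass lower nut from the brass-pin side, lying flat with its handle beside the brass pin, and let go; then pull the red knob of the jam-nut lever clockwise (seen from above) round the stud until it is properly tight, about 12 N at the knob held for a second and never above 16 N, so that the spanner bears on the pin and the lower nut stays put. Leave the spanner on the nut and the other things on the bench where they are.

Things in the scene. Friction and masses are not known exactly. Their poses are not given: they have to be found in the camera images.
- holder: Fixed board holder. Origin: on the bench under its stud; z up. Base plate 110 x 100 x 12 mm and a foot 44 mm wide to y = -198 mm carrying the stop pin and a rest block (x -26 to 18, y -188 to -148 mm, top 30 mm up) for the handle; circuit board on +x to 156 mm, 51 mm high. Boss about the stud: radius 36 mm, flat top 30 mm up. The spanner goes with its handle along the holder's -y.
- setting_nut (a joint): Angle of the brass lower nut about the stud, rad, counter-clockwise from above positive; starts within +-0.03. Turns easily (0.12 N m) and the jam nut drags it along unless the spanner holds it. Spanner on and handle against the pin: it ends about -0.15 to -0.3 (play of jaws and pin). Must stay within +-0.4.
- nut_center (a point): On the stud's axis, underside of the brass hexagonal lower nut, 30 mm above the bench (on the boss top); axes turn with the nut. Nut 36 mm across flats, 18 mm high, flats at x = +-18 mm, corners on +-y. The spanner is slid on along the holder's +y, from the -y side, under the lever, resting on or just above the boss; it cannot be lowered on from above where the lever is.
- stop_pin: Upright brass pin, 10 mm diameter, top 56 mm above the bench, fixed at x = -19, y = -160 mm of the holder. Origin: its foot, 12 mm above the bench. Spanner x lies along holder y; its handle on the pin's +x side (holder axes), 6 mm clear when square to the holder; tightening swings the handle clockwise on to the pin.
- spanner: Large open-ended spanner, blue handle, about 0.18 kg, loose, flat. Origin: jaw centre (nut's centre when home), underside; z up; jaws open to +x, handle to -x. Jaw opening 38.2 mm, 12 mm thick; prongs 12 mm wide, flared tips at x = 21 mm, throat at x = -22 mm, head back at -36 mm. Handle 16 mm wide, 16 mm high, to x = -185 mm. Lies in either of two places beside the small spanner.
- spanner_grip (a point): Point to grip the large spanner, near its centre of mass: on the handle, at x = -75 mm, y = 0, z = 8 mm of the spanner; axes as the spanner.
- small_spanner: Similar spanner with a yellow handle, jaw opening only 24 mm: does not fit; leave it. Origin and axes as for the large one.
- lever_knob (a point): Red upright knob on the jam nut's lever: round, 16 mm diameter, 70 to 106 mm above the bench; this point 90 mm up, 80 mm from the stud's axis, x axis outward. Circles the stud, clockwise from above tightens. Starts on the holder's -x side (125 to 215 degrees from its +x). Fixed to the lever, so it turns between the fingers: a hard pinch eats up some of the pull. Not reported while gripped.
- multimeter: Yellow multimeter lying on its back, 185 x 85 x 36 mm. Origin: centre of its underside.
- solder_stand: Wooden block 90 x 90 x 22 mm with a reel on a dowel, 140 mm high. Origin: centre of its underside.
- scissors: Orange-handled scissors, about 175 mm long, 11 mm thick. Origin: near the pivot, on the bench.
- flux_jar: Small jar, 50 mm diameter, 50 mm high. Origin: centre of its underside.
- screwdriver: Red screwdriver lying on the bench. Origin: centre of its underside.
- parts_tray: Grey divided tray 100 x 120 x 30 mm. Origin: centre of its underside.
- jam_hub (a point): On the stud's axis, 62 mm above the bench: the black jam nut (radius 14 mm, 53 to 75 mm up) with its lever (65 to 74 mm up). From the start it runs freely, 2 to 4 N at the knob, for 0.5 to 1.5 rad (hidden, plus up to 0.3 rad of the lower nut's play), then seats: the pull at the knob rises from 6 N by about 1 to 1.5 N per mm. It stays where left.
Things that resemble listed ones, but are neither listed nor needed, are in the scene too. There is more than one size of the spanner; the one meant has the size given above.

How it is judged:
On the way, in this order (a step that is already met when the one before it is completed fails the run):
1. the large spanner is home on the lower nut, flat, handle along the holder's -y, and let go (horizontal distance between spanner and nut_center below 0.007 m and z of spanner in the frame of nut_center between -0.004 and 0.004 m and angle between the x axis of spanner and the y axis of holder, either way round below 0.25 rad and y of spanner_grip in the frame of holder below -0.05 m and contact force between the fingers and spanner below 0.3 N), for 0.2 s.
2. the jam nut is tight: through the lever alone the spanner is pressed on the pin with over 2.4 N (about 9 N at the knob) (contact force between spanner and stop_pin above 2.4 N and contact force between each of the arm, the fingers and spanner below 0.3 N and distance of lever_knob from where it was at the start of the episode above 0.03 m), for 0.3 s.
At the end, for the whole second after the job is handed in: The large spanner lies let go and at rest on the lower nut (jaw centre within 9 mm of the stud's axis, within 5 mm in height), the lower nut is within 0.4 rad of its zero, and the lever's knob stays over 30 mm from its start, the jam nut having been made tight (horizontal distance between spanner and nut_center below 0.009 m and z of spanner in the frame of nut_center between -0.005 and 0.005 m and value of joint setting_nut between -0.4 and 0.4 rad and distance of lever_knob from where it was at the start of the episode above 0.03 m and linear speed of spanner below 0.02 m/s); the robot touches nothing.
It fails at once if overtightened: the spanner pressed on the pin with more than 7 N (about 19 N at the knob) (contact force between spanner and stop_pin above 7 N).
It fails at once if the lower nut turned by more than 0.4 rad (value of joint setting_nut above 0.4 rad or value of joint setting_nut below -0.4 rad).
It fails at once if another thing on the bench moved by more than 30 mm (distance of any of small_spanner, multimeter, solder_stand, scissors, flux_jar, screwdriver, parts_tray from where it was at the start of the episode above 0.03 m).
It also fails if it takes over 72 s, if anything falls off the work surface, if the arm or the gripper's body presses on something with over 40 N, if the wrist force passes 120 N, or if a joint passes its speed limit or range.

## Working session

There is one attempt and no reset: what is moved stays moved. The work goes in short steps, Python scripts to look and compute and a shell command to move; the robot and the scene stay as the last step left them, time stands still between calls to the robot, and variables do not carry over. Pictures are saved under pics/ and viewed, at most 10 in all, crops included, and the job is handed in when it is done.

```bash
ls; mkdir -p pics; python3 - <<'E'
from rig import manip
import cv2,numpy as np
print(manip.get_state(), manip.grasp_offset)
for n in("scene","top"):
    d=manip.get_image(n); cv2.imwrite(f"pics/{n}0.png",cv2.resize(d["frame"][...,::-1],(800,600),interpolation=cv2.INTER_CUBIC)); cv2.imwrite(f"{n}0raw.png",d["frame"][...,::-1])
    print(n,{k:v for k,v in d.items() if k!="frame"})
E
```

```text
pics
{'clock': 0.0, 'qpos': array([ 1.10901107e+00,  2.76592815e-01,  1.50614905e+00,  1.69415261e-05,
        1.36069259e+00, -1.21023768e-01]), 'qd': array([-0.00027418,  0.00031412,  0.00046397, -0.00014403,  0.00036575,
       -0.00050094]), 'effort': array([-2.62001377e-03, -4.16767466e+01, -2.45803696e+01, -5.28885539e-04,
        1.09200308e-02,  7.49670448e-06]), 'position': array([0.19194055, 0.54145219, 0.23043461]), 'ee_rot': array([-2.72506562e-04,  1.69559271e-01,  9.85519561e-01, -8.79697577e-04]), 'contact_force': array([-0.03165331, -0.25774856, -0.36014883]), 'moment': array([-0.00195344,  0.02025751, -0.0574235 ]), 'gripper_force': 0.0, 'width': 0.0852147520919472} -0.0187
scene {'fx': 407.2989359980117, 'fy': 407.2989359980117, 'cx': 251.66206245601578, 'cy': 188.02262537684285, 'distortion': array([-0.10632482,  0.        ,  0.        ,  0.        ,  0.        ]), 'position': array([1.42481529, 0.20942203, 1.14921708]), 'attitude': array([0.58197355, 0.22821814, 0.27932651, 0.72883466])}
top {'fx': 367.6141738454165, 'fy': 367.6141738454165, 'cx': 246.7814435499668, 'cy': 191.180303540279, 'distortion': array([-0.02376052,  0.        ,  0.        ,  0.        ,  0.        ]), 'position': array([0.39083998, 0.00421902, 1.14385151]), 'attitude': array([ 0.70764091,  0.04280912, -0.03716548, -0.70429429])}
```

View pics/top0.png

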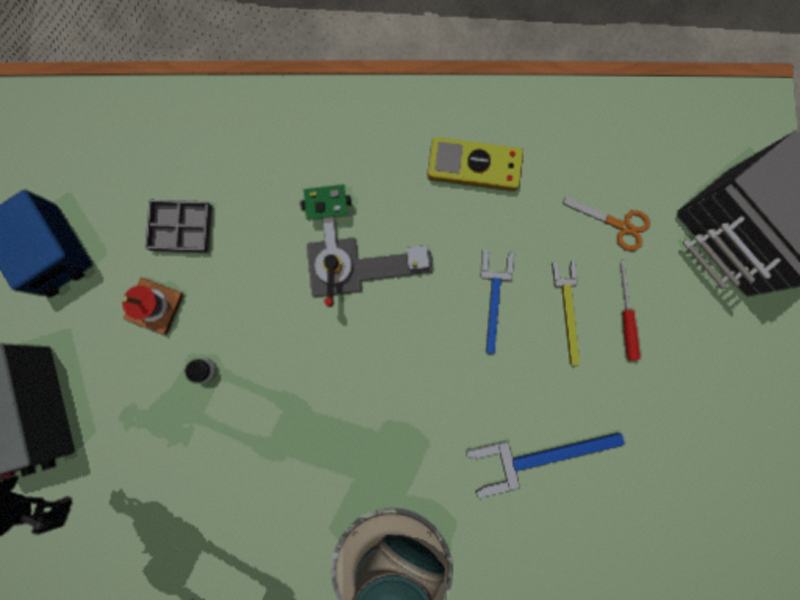

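View pics/scene0.png

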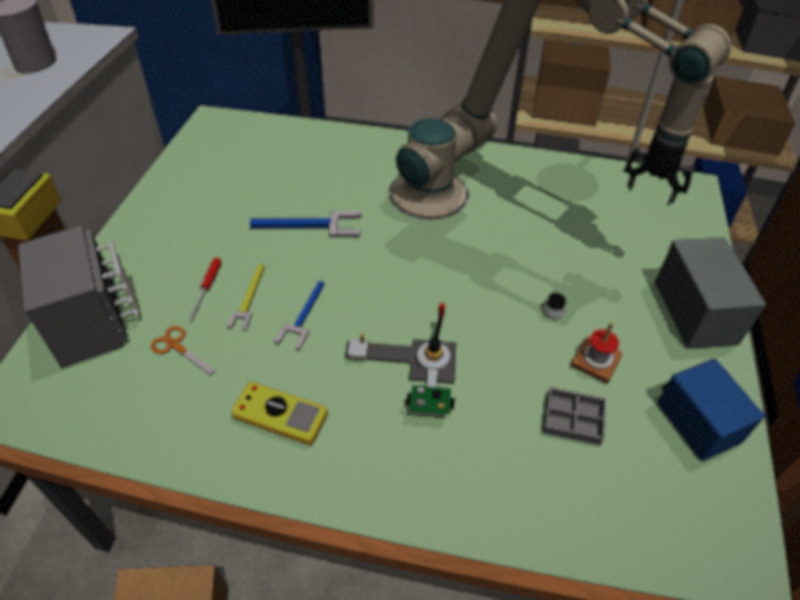

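The top view (800x600) shows the holder stud at about (332,262). Its foot runs right (world -y) to the rest block and pin at about (415,262), and the red knob is at (329,301). The ~200 mm blue spanner next to the yellow one is the target: jaws at (497,258), handle end at (491,353). The blue one at (545,462) is about 310 mm long, so it is a decoy.

```bash
cat > h.py <<'E'
from rig import manip
import cv2,numpy as np
from scipy.spatial.transform import Rotation as R
def cam(d):
    K=np.array([[d["fx"],0,d["cx"]],[0,d["fy"],d["cy"]],[0,0,1]]); q=d["attitude"]
    return K,d["distortion"],R.from_quat([q[1],q[2],q[3],q[0]]).as_matrix(),d["position"]
def plane(d,uv,z):
    K,D,A,p=cam(d); n=cv2.undistortPoints(np.array(uv,float).reshape(-1,1,2),K,D).reshape(-1,2)
    r=np.c_[n[:,0],-n[:,1],-np.ones(len(n))]@A.T
    return p+r*((np.array(z)-p[2])/r[:,2])[:,None]
def ray(d,uv):
    p=plane(d,[uv],0)[0]; r=p-d["position"]; return d["position"],r/np.linalg.norm(r)
def tri(d1,a,d2,b):
    p1,r1=ray(d1,a);p2,r2=ray(d2,b)
    s=np.linalg.lstsq(np.c_[r1,-r2],p2-p1,rcond=None)[0]; x,y=p1+s[0]*r1,p2+s[1]*r2
    return (x+y)/2,np.linalg.norm(x-y)
def proj(d,P):
    K,D,A,p=cam(d); c=(np.atleast_2d(P)-p)@A; c=c*[1,-1,-1]
    return cv2.projectPoints(c,np.zeros(3),np.zeros(3),K,D)[0].reshape(-1,2)
def hsv(d): return cv2.cvtColor(d["frame"],cv2.COLOR_RGB2HSV)
def blobs(d,lo,hi,amin=8):
    m=cv2.inRange(hsv(d),lo,hi); n,l,s,c=cv2.connectedComponentsWithStats(m)
    return [(s[i,4],c[i],np.argwhere(l==i)[:,::-1]) for i in range(1,n) if s[i,4]>=amin]
E
python3 - <<'E'
from h import *
t=manip.get_image("top");s=manip.get_image("scene")
for nm,d in(("top",t),("scene",s)):
    for cn,lo,hi in(("blue",(100,130,60),(125,255,255)),("red",(0,170,60),(6,255,255)),("red2",(174,170,60),(180,255,255)),("brass",(15,110,60),(28,255,255))):
        for a,c,p in blobs(d,lo,hi,3):
            print(nm,cn,a,c.round(1),p.min(0),p.max(0))
f=t["frame"][110:225,180:340,::-1]
a=cv2.resize(f,None,fx=5,fy=5,interpolation=cv2.INTER_CUBIC); cv2.imwrite("pics/c1.png",a)
f=s["frame"][185:275,170:310,::-1]
a=cv2.resize(f,None,fx=5.6,fy=5.6,interpolation=cv2.INTER_CUBIC); cv2.imwrite("pics/c2.png",a)
E
```

```text
top blue 1655 [ 15.7 153.8] [  0 122] [ 40 184]
top blue 232 [315.5 201.5] [312 178] [320 225]
top blue 567 [363.1 288.8] [328 278] [398 300]
top red 5 [327.6  97.8] [327  97] [328  99]
top red 5 [325.8 113.4] [325 113] [327 114]
top red 317 [ 89.4 193.3] [ 79 183] [ 99 203]
top red 17 [210.2 192.4] [208 190] [212 194]
top red 230 [403.5 214.3] [399 199] [408 230]
top brass 9 [84. 47.] [80 47] [88 47]
top brass 7 [348.  47.] [345  47] [351  47]
top brass 3 [446.  48.] [445  48] [447  48]
top brass 7 [452.  48.] [449  48] [455  48]
top brass 11 [327.7  97.6] [326  96] [330 100]
top brass 6 [333.  104.5] [333 102] [333 107]
top brass 13 [310.  108.7] [307 105] [313 111]
top brass 4 [303.8 109.8] [303 109] [305 110]
top brass 135 [302.2 115.9] [274 111] [331 120]
top brass 14 [325.9 113.1] [324 111] [328 115]
top brass 5 [332. 113.] [332 111] [332 115]
top brass 5 [405.  135.2] [403 135] [407 136]
top brass 9 [411.4 136.9] [409 135] [414 139]
top brass 58 [394.7 142.2] [389 138] [402 147]
top brass 3 [401.7 140. ] [401 139] [402 141]
top brass 15 [406.9 144.9] [402 143] [412 147]
top br
[... 2174 characters left out ...]
231. 215.] [231 214] [231 216]
scene brass 3 [105.  218.3] [104 218] [106 219]
scene brass 5 [116. 221.] [114 219] [118 223]
scene brass 3 [ 98. 224.] [ 97 223] [ 99 225]
scene brass 7 [104.4 223.9] [102 222] [106 225]
scene brass 3 [109.  222.3] [108 222] [110 223]
scene brass 50 [277.2 226. ] [273 222] [282 229]
scene brass 21 [162.1 247.7] [160 245] [164 250]
scene brass 20 [154.8 259.9] [152 258] [157 262]
scene brass 6 [282.  259.5] [281 259] [283 260]
scene brass 242 [180.3 273.9] [149 262] [208 284]
scene brass 3 [281. 354.] [280 354] [282 354]
scene brass 1238 [106.  373.3] [ 73 362] [137 383]
scene brass 3 [387. 375.] [386 375] [388 375]
scene brass 3 [403. 378.] [402 378] [404 378]
```

View pics/c1.png

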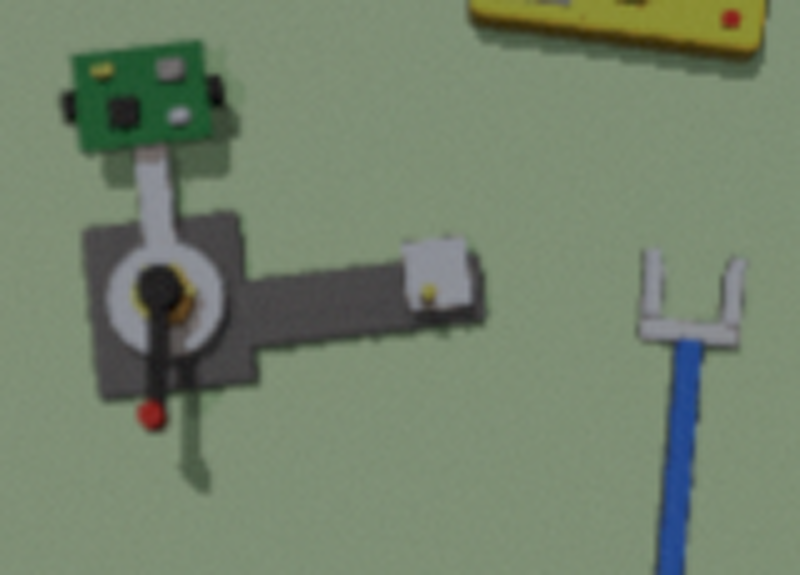

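View pics/c2.png

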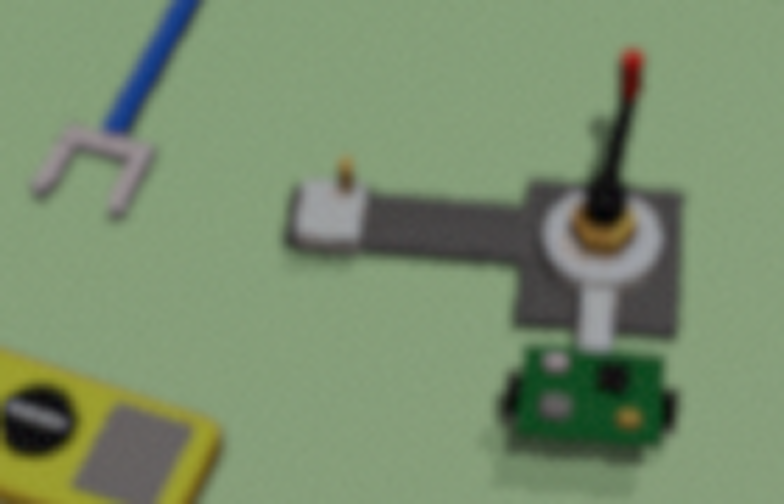

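The crops show the boss circle, base-plate corners, rest block and pin top (top crop (428,292), scene crop (346,160)). The target spanner's prongs are about 62 mm across, which matches the given size. Next I fit the holder and spanner frames from these points.

```bash
cat > fit.py <<'E'
from h import *
t=manip.get_image("top");s=manip.get_image("scene")
c1=lambda P:(np.array(P,float)+.5)/5-.5+[180,110]
c2=lambda P:(np.array(P,float)+.5)/5.6-.5+[170,185]
H=np.array([[0,0,30],[-55,50,12],[55,50,12],[55,-50,12],[-55,-50,12],[18,-148,30],[18,-188,30],[-26,-188,30],[-26,-148,30],[-19,-160,56]])/1e3
A1=[(165,298),(103,398),(84,230),(238,211),(257,380),(403,241),(466,237),(472,305),(407,309),(428,292)]
H2=H[[1,4,5,7,8,9]]; A2=[(684,192),(530,180),(362,242),(297,182),(368,186),(346,160)]
def rigid(h,w):
    hc,wc=h.mean(0),w.mean(0);a=h-hc;b=w-wc
    th=np.arctan2((a[:,0]*b[:,1]-a[:,1]*b[:,0]).sum(),(a*b).sum())
    M=np.array([[np.cos(th),-np.sin(th)],[np.sin(th),np.cos(th)]]);o=wc-M@hc
    return o,th,(w-(h@M.T+o))*1e3
w1=plane(t,c1(A1),H[:,2])[:,:2];w2=plane(s,c2(A2),H2[:,2])[:,:2]
for h,w in((H,w1),(H2,w2),(np.r_[H,H2],np.r_[w1,w2])):
    o,th,r=rigid(h[:,:2],w);print(o.round(4),th.round(4),"\n",r.round(1).tolist())
print("knob",tri(t,(210.2,192.4),s,(282.5,197.8)),"pin",tri(t,c1(A1[-1:])[0],s,c2(A2[-1:])[0]))
print("knob top z~100",plane(t,[(210.2,192.4)],.1))
for d,sel in((t,(315,201)),(s,(197,194))):
    p=[b[2] for b in blobs(d,(100,130,60),(125,255,255),50) if np.hypot(*(b[1]-sel))<6][0]
    w=plane(d,p,.014)[:,:2]; u=np.linalg.svd(w-w.mean(0))[2][0]; u*=np.sign(u[0]); q=(w-w.mean(0))@u
    yaw=np.arctan2(u[1],u[0]);mid=w.mean(0)
    print("spanner yaw",yaw.round(4),"len",np.ptp(q).round(4),"mid",mid.round(4),"origin",(mid+.1105*u).round(4),"grip",(mid+.0355*u).round(4))
print(plane(t,c1([(638,320),(738,328),(655,250),(741,258)]),.012)[:,:2].round(4).tolist())
E
python3 fit.py
```

```text
[0.5844 0.1183] 0.1228 
 [[0.6, 0.5], [1.4, -2.9], [-1.7, -2.4], [-1.5, 0.3], [0.8, 0.7], [0.7, -1.0], [-1.5, -0.1], [-0.3, 1.7], [2.0, 1.9], [-0.5, 1.2]]
[0.5862 0.1198] 0.1224 
 [[0.3, -0.4], [0.3, 1.9], [0.1, 2.3], [2.9, -3.5], [0.9, 0.6], [-4.5, -0.9]]
[0.585  0.1189] 0.1231 
 [[-0.1, -0.0], [0.7, -3.5], [-2.3, -2.9], [-2.1, -0.3], [0.1, 0.2], [0.1, -1.6], [-2.2, -0.7], [-1.0, 1.2], [1.3, 1.3], [-1.1, 0.6], [1.5, 0.5], [1.5, 2.9], [1.1, 3.2], [4.0, -2.6], [2.0, 1.6], [-3.4, 0.1]]
knob (array([0.50609746, 0.11937459, 0.09262784]), np.float64(0.0022431919982495887)) pin (array([ 0.58423684, -0.04156477,  0.05839618]), np.float64(4.7507659081072255e-05))
knob top z~100 [[0.50549294 0.11746791 0.1       ]]
spanner yaw -0.0977 len 0.1471 mid [ 0.4882 -0.1983] origin [ 0.5982 -0.2091] grip [ 0.5236 -0.2018]
spanner yaw -0.1032 len 0.1393 mid [ 0.4914 -0.1967] origin [ 0.6013 -0.2081] grip [ 0.5267 -0.2003]
[[0.5754, -0.1743], [0.5706, -0.2365], [0.6197, -0.1855], [0.6149, -0.2392]]
```

```bash
R='{"dx":-0.0234,"dy":-0.0245,"dz":0}'; python3 -m pendant '[{"dx":-0.0234,"dy":-0.0245},{"dx":-0.0234,"dy":-0.0245},{"dx":-0.0234,"dy":-0.0245},{"dx":-0.0234,"dy":-0.0245},{"dx":-0.0234,"dy":-0.0245},{"dx":-0.0234,"dy":-0.0245},{"dx":-0.0234,"dy":-0.0245},{"dx":-0.0234,"dy":-0.0245},{"dx":-0.0234,"dy":-0.0245},{"dx":-0.0234,"dy":-0.0245},{"dx":-0.0234,"dy":-0.0245},{"dx":-0.0234,"dy":-0.0245}]'
python3 -m pendant '[{"dx":-0.0234,"dy":-0.0245},{"dx":-0.0234,"dy":-0.0245},{"dx":-0.0234,"dy":-0.0245},{"dx":-0.0234,"dy":-0.0245},{"dx":-0.0234,"dy":-0.0245},{"dx":-0.0234,"dy":-0.0245},{"dx":-0.0234,"dy":-0.0245},{"dx":-0.0234,"dy":-0.0245},{"dx":-0.0234,"dy":-0.0245},{"dx":-0.0234,"dy":-0.0245},{"dx":-0.0234,"dy":-0.0245},{"dx":-0.0234,"dy":-0.0245}]'
python3 -m pendant '[{"rz":6.92},{"rz":6.92},{"rz":6.92},{"rz":6.92},{"rz":6.92},{"rz":6.92},{"rz":6.92},{"rz":6.92},{"rz":6.92},{"rz":6.92},{"rz":6.92},{"rz":6.92}]'
cat >> h.py <<'E'
def rot(st): q=st["ee_rot"]; return R.from_quat([q[1],q[2],q[3],q[0]]).as_matrix()
def to(P,ang):
    "tool-axes shift to P (TCP) and rz (deg) to bring tool y to world angle ang"
    st=manip.get_state(); M=rot(st); a=np.degrees(np.arctan2(M[1,1],M[0,1]))
    print("t",st["clock"],"pos",st["position"].round(4),"tilt",M[2].round(3),"ya",a.round(2),"q",st["qpos"].round(2),"w",st["width"].round(4),"F",st["contact_force"].round(1))
    print(" shift mm",((np.array(P)-st["position"])@M*1e3).round(1),"rz",-((ang-a+180)%360-180))
E
python3 -c "
from h import *
to([.525,-.2013,.08],-95.7)"
```

```text
invalid input
invalid input
invalid input
Traceback (most recent call last):
  File "h.py", line 28, in to
    print("t",st["clock"],"pos",st["position"].round(4),"tilt",M[2].round(3),"ya",a.round(2),"q",st["qpos"].round(2),"w",st["width"].round(4),"F",st["contact_force"].round(1))
                                                                                                                         ^^^^^^^^^^^^^^^^^
AttributeError: 'float' object has no attribute 'round'
```

```bash
sed -i 's/st\["width"\].round(4)/round(float(st["width"]),4)/' h.py
python3 -m pendant '[{"dx":-0.0234,"dy":-0.0245,"dz":0,"rx":0,"ry":0,"rz":0,"hand":0.085},{"dx":-0.0234,"dy":-0.0245,"dz":0,"rx":0,"ry":0,"rz":0,"hand":0.085},{"dx":-0.0234,"dy":-0.0245,"dz":0,"rx":0,"ry":0,"rz":0,"hand":0.085},{"dx":-0.0234,"dy":-0.0245,"dz":0,"rx":0,"ry":0,"rz":0,"hand":0.085},{"dx":-0.0234,"dy":-0.0245,"dz":0,"rx":0,"ry":0,"rz":0,"hand":0.085},{"dx":-0.0234,"dy":-0.0245,"dz":0,"rx":0,"ry":0,"rz":0,"hand":0.085},{"dx":-0.0234,"dy":-0.0245,"dz":0,"rx":0,"ry":0,"rz":0,"hand":0.085},{"dx":-0.0234,"dy":-0.0245,"dz":0,"rx":0,"ry":0,"rz":0,"hand":0.085},{"dx":-0.0234,"dy":-0.0245,"dz":0,"rx":0,"ry":0,"rz":0,"hand":0.085},{"dx":-0.0234,"dy":-0.0245,"dz":0,"rx":0,"ry":0,"rz":0,"hand":0.085},{"dx":-0.0234,"dy":-0.0245,"dz":0,"rx":0,"ry":0,"rz":0,"hand":0.085},{"dx":-0.0234,"dy":-0.0245,"dz":0,"rx":0,"ry":0,"rz":0,"hand":0.085}]'
python3 -m pendant '[{"dx":-0.0234,"dy":-0.0245},{"dx":-0.0234,"dy":-0.0245}]'
python3 -c "
from h import *
to([.525,-.2013,.08],-95.7)"
```

```text
clock: 1.3
position: [0.3588, 0.1695, 0.2315]
ee_rot: [0.0, 0.169, 0.986, 0.0]
contact_force: [1.1, -0.2, 1.1]
width: 0.0852
gripper_force: 0.0
t 1.3 pos [0.3588 0.1695 0.2315] tilt [-0.001  0.001 -1.   ] ya 70.49 q [ 0.27  0.    1.84  0.    1.3  -0.96] w 0.0852 F [ 1.1 -0.2  1.1]
 shift mm [-280.4 -294.1  151.5] rz 166.1855683498137invalid input
```

```bash

python3 -m pendant '[{"dx":-0.0234,"dy":-0.0245,"dz":0,"rx":0,"ry":0,"rz":0,"hand":0.085},{"dx":-0.0234,"dy":-0.0245,"dz":0,"rx":0,"ry":0,"rz":0,"hand":0.085},{"dx":-0.0234,"dy":-0.0245,"dz":0,"rx":0,"ry":0,"rz":0,"hand":0.085},{"dx":-0.0234,"dy":-0.0245,"dz":0,"rx":0,"ry":0,"rz":0,"hand":0.085},{"dx":-0.0234,"dy":-0.0245,"dz":0,"rx":0,"ry":0,"rz":0,"hand":0.085},{"dx":-0.0234,"dy":-0.0245,"dz":0,"rx":0,"ry":0,"rz":0,"hand":0.085},{"dx":-0.0234,"dy":-0.0245,"dz":0,"rx":0,"ry":0,"rz":0,"hand":0.085},{"dx":-0.0234,"dy":-0.0245,"dz":0,"rx":0,"ry":0,"rz":0,"hand":0.085},{"dx":-0.0234,"dy":-0.0245,"dz":0,"rx":0,"ry":0,"rz":0,"hand":0.085},{"dx":-0.0234,"dy":-0.0245,"dz":0,"rx":0,"ry":0,"rz":0,"hand":0.085},{"dx":-0.0234,"dy":-0.0245,"dz":0,"rx":0,"ry":0,"rz":0,"hand":0.085},{"dx":-0.0234,"dy":-0.0245,"dz":0,"rx":0,"ry":0,"rz":0,"hand":0.085}]'
python3 -m pendant '[{"dx":0,"dy":0,"dz":0.005,"rx":0,"ry":0,"rz":6.92,"hand":0.085},{"dx":0,"dy":0,"dz":0.005,"rx":0,"ry":0,"rz":6.92,"hand":0.085},{"dx":0,"dy":0,"dz":0.005,"rx":0,"ry":0,"rz":6.92,"hand":0.085},{"dx":0,"dy":0,"dz":0.005,"rx":0,"ry":0,"rz":6.92,"hand":0.085},{"dx":0,"dy":0,"dz":0.005,"rx":0,"ry":0,"rz":6.92,"hand":0.085},{"dx":0,"dy":0,"dz":0.005,"rx":0,"ry":0,"rz":6.92,"hand":0.085},{"dx":0,"dy":0,"dz":0.005,"rx":0,"ry":0,"rz":6.92,"hand":0.085},{"dx":0,"dy":0,"dz":0.005,"rx":0,"ry":0,"rz":6.92,"hand":0.085},{"dx":0,"dy":0,"dz":0.005,"rx":0,"ry":0,"rz":6.92,"hand":0.085},{"dx":0,"dy":0,"dz":0.005,"rx":0,"ry":0,"rz":6.92,"hand":0.085},{"dx":0,"dy":0,"dz":0.005,"rx":0,"ry":0,"rz":6.92,"hand":0.085},{"dx":0,"dy":0,"dz":0.005,"rx":0,"ry":0,"rz":6.92,"hand":0.085}]'
python3 -m pendant '[{"dx":0,"dy":0,"dz":0.005,"rx":0,"ry":0,"rz":6.92,"hand":0.085},{"dx":0,"dy":0,"dz":0.005,"rx":0,"ry":0,"rz":6.92,"hand":0.085},{"dx":0,"dy":0,"dz":0.005,"rx":0,"ry":0,"rz":6.92,"hand":0.085},{"dx":0,"dy":0,"dz":0.005,"rx":0,"ry":0,"rz":6.92,"hand":0.085},{"dx":0,"dy":0,"dz":0.005,"rx":0,"ry":0,"rz":6.92,"hand":0.085},{"dx":0,"dy":0,"dz":0.005,"rx":0,"ry":0,"rz":6.92,"hand":0.085},{"dx":0,"dy":0,"dz":0.005,"rx":0,"ry":0,"rz":6.92,"hand":0.085},{"dx":0,"dy":0,"dz":0.005,"rx":0,"ry":0,"rz":6.92,"hand":0.085},{"dx":0,"dy":0,"dz":0.005,"rx":0,"ry":0,"rz":6.92,"hand":0.085},{"dx":0,"dy":0,"dz":0.005,"rx":0,"ry":0,"rz":6.92,"hand":0.085},{"dx":0,"dy":0,"dz":0.005,"rx":0,"ry":0,"rz":6.92,"hand":0.085},{"dx":0,"dy":0,"dz":0.005,"rx":0,"ry":0,"rz":6.92,"hand":0.085}]'
python3 -c "
from h import *
to([.525,-.2013,.003],-95.7)"
```

```text
clock: 2.3
position: [0.5253, -0.2016, 0.2312]
ee_rot: [0.0, 0.17, 0.985, 0.0]
contact_force: [0.5, -0.5, 0.1]
width: 0.0848
gripper_force: 0.0
clock: 3.3
position: [0.5249, -0.1999, 0.171]
ee_rot: [-0.0, 0.782, 0.623, 0.0]
contact_force: [0.1, 0.7, 0.6]
width: 0.085
gripper_force: 0.0
clock: 4.3
position: [0.525, -0.1999, 0.111]
ee_rot: [-0.0, 0.999, -0.052, 0.0]
contact_force: [0.1, 0.2, 0.2]
width: 0.0845
gripper_force: 0.0
t 4.3 pos [ 0.525  -0.1999  0.111 ] tilt [ 0. -0. -1.] ya -95.95 q [-0.49  0.35  1.72  0.    1.08  1.19] w 0.0845 F [0.1 0.2 0.2]
 shift mm [1.00e-01 1.40e+00 1.08e+02] rz -0.2459069046502691
```

```bash

python3 -m pendant '[{"dx":0,"dy":0.001,"dz":0.02,"rx":0,"ry":0,"rz":0,"hand":0.05},{"dx":0,"dy":0,"dz":0.02,"rx":0,"ry":0,"rz":0,"hand":0.05},{"dx":0,"dy":0,"dz":0.02,"rx":0,"ry":0,"rz":0,"hand":0.05},{"dx":0,"dy":0,"dz":0.02,"rx":0,"ry":0,"rz":0,"hand":0.05},{"dx":0,"dy":0,"dz":0.015,"rx":0,"ry":0,"rz":0,"hand":0.05},{"dx":0,"dy":0,"dz":0.012,"rx":0,"ry":0,"rz":0,"hand":0.05},{"dx":0,"dy":0,"dz":0,"rx":0,"ry":0,"rz":0,"hand":0.05}]'
python3 -m pendant '[{"dx":0,"dy":0,"dz":0,"rx":0,"ry":0,"rz":0,"hand":0.0},{"dx":0,"dy":0,"dz":0,"rx":0,"ry":0,"rz":0,"hand":0.0},{"dx":0,"dy":0,"dz":0,"rx":0,"ry":0,"rz":0,"hand":0.0},{"dx":0,"dy":0,"dz":0,"rx":0,"ry":0,"rz":0,"hand":0.0},{"dx":0,"dy":0,"dz":0,"rx":0,"ry":0,"rz":0,"hand":0.0},{"dx":0,"dy":0,"dz":0,"rx":0,"ry":0,"rz":0,"hand":0.0},{"dx":0,"dy":0,"dz":0,"rx":0,"ry":0,"rz":0,"hand":0.0},{"dx":0,"dy":0,"dz":0,"rx":0,"ry":0,"rz":0,"hand":0.0}]' 60
```

```text
clock: 4.88
position: [0.5231, -0.2, 0.0018]
ee_rot: [-0.001, 0.999, -0.049, -0.002]
contact_force: [-0.7, 0.1, -0.4]
width: 0.0502
gripper_force: 0.0
clock: 5.55
position: [0.5258, -0.2014, 0.0056]
ee_rot: [0.001, 0.999, -0.049, 0.001]
contact_force: [-0.4, 0.7, 5.8]
width: 0.0141
gripper_force: 61.6
```

```bash

python3 -m pendant '[{"dx":0,"dy":0,"dz":-0.005,"rx":0,"ry":0,"rz":0,"hand":0.0},{"dx":0,"dy":0,"dz":-0.015,"rx":0,"ry":0,"rz":0,"hand":0.0},{"dx":0,"dy":0,"dz":-0.025,"rx":0,"ry":0,"rz":0,"hand":0.0},{"dx":0,"dy":0,"dz":-0.025,"rx":0,"ry":0,"rz":0,"hand":0.0},{"dx":0,"dy":0,"dz":-0.02,"rx":0,"ry":0,"rz":-3,"hand":0.0},{"dx":0,"dy":0,"dz":-0.01,"rx":0,"ry":0,"rz":-6,"hand":0.0},{"dx":0,"dy":0,"dz":0,"rx":0,"ry":0,"rz":-7,"hand":0.0},{"dx":0,"dy":0,"dz":0,"rx":0,"ry":0,"rz":-7,"hand":0.0},{"dx":0,"dy":0,"dz":0,"rx":0,"ry":0,"rz":-7,"hand":0.0},{"dx":0,"dy":0,"dz":0,"rx":0,"ry":0,"rz":-7,"hand":0.0},{"dx":0,"dy":0,"dz":0,"rx":0,"ry":0,"rz":-7,"hand":0.0},{"dx":0,"dy":0,"dz":0,"rx":0,"ry":0,"rz":-7,"hand":0.0}]'
python3 -m pendant '[{"dx":0,"dy":0,"dz":0,"rx":0,"ry":0,"rz":-7,"hand":0.0},{"dx":0,"dy":0,"dz":0,"rx":0,"ry":0,"rz":-7,"hand":0.0},{"dx":0,"dy":0,"dz":0,"rx":0,"ry":0,"rz":-7,"hand":0.0},{"dx":0,"dy":0,"dz":0,"rx":0,"ry":0,"rz":-7,"hand":0.0},{"dx":0,"dy":0,"dz":0,"rx":0,"ry":0,"rz":-7,"hand":0.0},{"dx":0,"dy":0,"dz":0,"rx":0,"ry":0,"rz":-7,"hand":0.0},{"dx":0,"dy":0,"dz":0,"rx":0,"ry":0,"rz":-6,"hand":0.0},{"dx":0,"dy":0,"dz":0,"rx":0,"ry":0,"rz":-3,"hand":0.0},{"dx":0,"dy":0,"dz":0,"rx":0,"ry":0,"rz":0,"hand":0.0}]'
python3 - <<'E'
from h import *
# TCP target: grip at holder (0,-75-70)
th=.123;M=np.array([[np.cos(th),-np.sin(th)],[np.sin(th),np.cos(th)]])
to(np.r_[[.585,.1189]+M@[0,-.145],.1],7.05)
to(np.r_[[.585,.1189]+M@[0,-.075],.1],7.05)
t=manip.get_image("top");s=manip.get_image("scene")
for n,d in(("t",t),("s",s)):
    for a,c,p in blobs(d,(100,130,60),(125,255,255),50): print(n,a,c,p.min(0),p.max(0))
    p=proj(d,manip.get_state()["position"])[0].astype(int); print(p)
    f=d["frame"][max(p[1]-60,0):p[1]+60,max(p[0]-80,0):p[0]+80,::-1]
    cv2.imwrite(f"pics/g_{n}.png",cv2.resize(f,None,fx=5,fy=5,interpolation=cv2.INTER_CUBIC))
E
```

```text
clock: 6.55
position: [0.5242, -0.2005, 0.104]
ee_rot: [-0.001, 0.921, 0.389, -0.0]
contact_force: [-0.2, 0.0, -2.1]
width: 0.0142
gripper_force: 60.7
clock: 7.3
position: [0.5243, -0.2005, 0.104]
ee_rot: [-0.001, 0.666, 0.746, -0.0]
contact_force: [0.3, 0.1, -2.5]
width: 0.0141
gripper_force: 60.7
t 7.3 pos [ 0.5243 -0.2005  0.104 ] tilt [ 0.001 -0.001 -1.   ] ya 6.44 q [-0.49  0.36  1.73  0.    1.06 -0.6 ] w 0.0141 F [ 0.3  0.1 -2.5]
 shift mm [165.6  97.7   4. ] rz -0.6132428088666018
t 7.3 pos [ 0.5243 -0.2005  0.104 ] tilt [ 0.001 -0.001 -1.   ] ya 6.44 q [-0.49  0.36  1.73  0.    1.06 -0.6 ] w 0.0141 F [ 0.3  0.1 -2.5]
 shift mm [235.6  97.    4.1] rz -0.6132428088666018
t 1671 [ 15.77797726 153.80311191] [  0 122] [ 40 184]
t 354 [375.91525424 285.72316384] [354 278] [398 294]
[321 186]
s 309 [464.24595469 111.48220065] [450 102] [476 122]
s 68 [166.66176471 142.26470588] [160 140] [173 145]
s 94 [173.18085106 181.38297872] [162 179] [184 184]
s 1493 [459.65572672 255.16075017] [431 231] [488 280]
[191 183]
```

View pics/g_t.png

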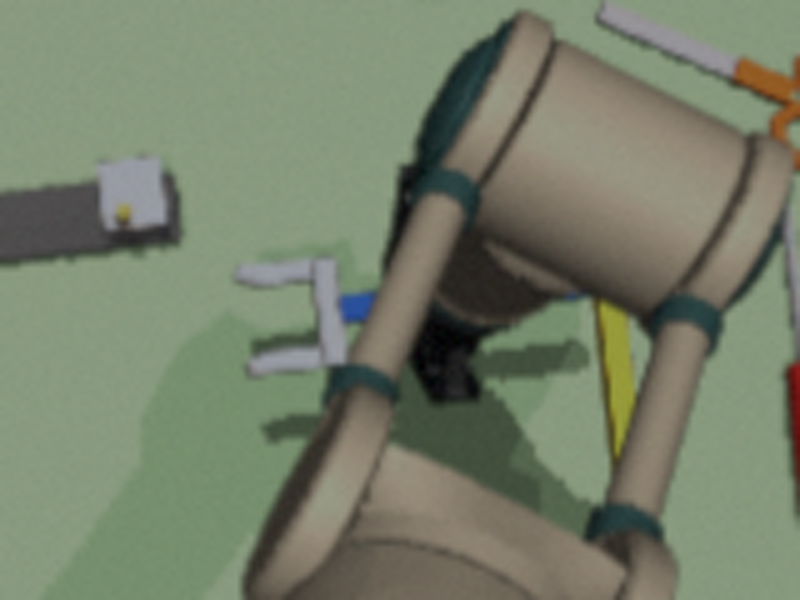

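View pics/g_s.png

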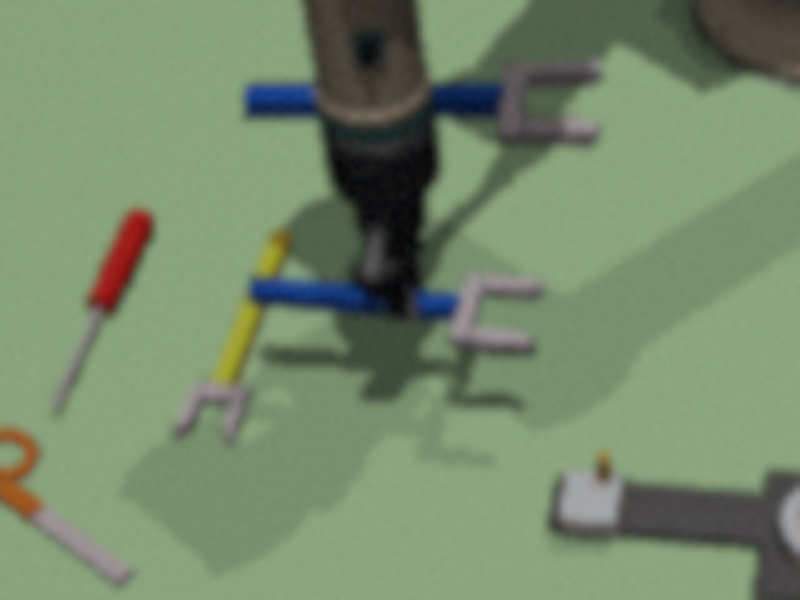

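```bash
python3 - <<'E'
from h import *
t=manip.get_image("top");s=manip.get_image("scene");st=manip.get_state();M=rot(st)
ct=lambda P:(np.array(P,float)+.5)/5-.5+[241,126]
cs=lambda P:(np.array(P,float)+.5)/5-.5+[111,123]
for d,P in((t,ct([(237,272),(250,368),(335,260),(345,363)])),(s,cs([(543,290),(534,345),(468,278),(452,340)]))):
    w=plane(d,P,.1105); T=(w-st["position"])@M*1e3; print(T[:,:2].round(1).tolist())
    m=(w[0]+w[1]-w[2]-w[3])/2; print(np.degrees(np.arctan2(m[1],m[0])).round(1))
# prong-top triangulation
for a,b in(((237,272),(543,290)),((250,368),(534,345))): 
    # tool-y sign check: each prong in both views
    for c in((543,290),(534,345)): print(tri(t,ct([a])[0],s,cs([c])[0]))
    break
for a in((250,368),): print(tri(t,ct([a])[0],s,cs([(543,290)])[0]))
print(tri(t,ct([(237,272)])[0],s,cs([(534,345)])[0]))
E
```

```text
[[94.4, 26.6], [93.5, -28.5], [38.2, 27.5], [39.9, -31.4]]
95.3
[[95.9, -21.7], [98.2, 30.1], [41.4, -27.0], [41.5, 32.1]]
94.6
(array([ 0.53354846, -0.09663146,  0.15598892]), np.float64(0.005288238684886863))
(array([ 0.5408487 , -0.10266955,  0.10692074]), np.float64(0.0034680703483561653))
(array([ 0.48647706, -0.11081971,  0.10367832]), np.float64(0.0017576198370916516))
(array([ 0.5408487 , -0.10266955,  0.10692074]), np.float64(0.0034680703483561653))
```

The spanner is held square. Its jaw centre is about 75 mm along tool x, as planned, and its lateral offset is near zero. Next I move to the pre-insertion position.

```bash

python3 -m pendant '[{"dx":0.0176,"dy":0.0099,"dz":0,"rx":0,"ry":0,"rz":0,"hand":0.0},{"dx":0.0176,"dy":0.0099,"dz":0,"rx":0,"ry":0,"rz":0,"hand":0.0},{"dx":0.0176,"dy":0.0099,"dz":0,"rx":0,"ry":0,"rz":0,"hand":0.0},{"dx":0.0176,"dy":0.0099,"dz":0,"rx":0,"ry":0,"rz":0,"hand":0.0},{"dx":0.0176,"dy":0.0099,"dz":0,"rx":0,"ry":0,"rz":0,"hand":0.0},{"dx":0.0176,"dy":0.0099,"dz":0,"rx":0,"ry":0,"rz":0,"hand":0.0},{"dx":0.0176,"dy":0.0099,"dz":0,"rx":0,"ry":0,"rz":0,"hand":0.0},{"dx":0.0176,"dy":0.0099,"dz":0,"rx":0,"ry":0,"rz":0,"hand":0.0},{"dx":0.0176,"dy":0.0099,"dz":0,"rx":0,"ry":0,"rz":0,"hand":0.0},{"dx":0.0176,"dy":0.0099,"dz":0,"rx":0,"ry":0,"rz":-0.6,"hand":0.0},{"dx":0,"dy":0,"dz":0,"rx":0,"ry":0,"rz":0,"hand":0.0},{"dx":0,"dy":0,"dz":0,"rx":0,"ry":0,"rz":0,"hand":0.0}]'
cat > tgt.py <<'E'
from h import *
import sys
o=np.array([.585,.1189]);th=.123;M=np.array([[np.cos(th),-np.sin(th)],[np.sin(th),np.cos(th)]])
hx,hy,z,a=map(float,sys.argv[1:5])
to(np.r_[o+M@[hx,hy],z],np.degrees(th)+a)
p=M.T@(manip.get_state()["position"][:2]-o);print("TCP in holder mm",(p*1e3).round(1))
E
python3 tgt.py 0.001 -0.135 0.042 0
python3 - <<'E'
from h import *
t=manip.get_image("top");s=manip.get_image("scene")
a=cv2.resize(t["frame"][120:200,180:340,::-1],None,fx=5,fy=5,interpolation=cv2.INTER_CUBIC)
cv2.imwrite("pics/p_t.png",a)
b=cv2.resize(s["frame"][170:250,170:330,::-1],None,fx=5,fy=5,interpolation=cv2.INTER_CUBIC)
cv2.imwrite("t.png",a[:300]);cv2.imwrite("pics/p_ts.png",cv2.resize(np.vstack([a,b]),(600,600)))
E
```

```text
clock: 8.5
position: [0.6037, -0.0141, 0.1041]
ee_rot: [-0.0, 0.662, 0.749, -0.0]
contact_force: [-0.5, 0.0, -2.2]
width: 0.0142
gripper_force: 60.6
t 8.5 pos [ 0.6037 -0.0141  0.1041] tilt [-0. -0. -1.] ya 7.08 q [-0.14  0.41  1.63 -0.    1.1  -0.26] w 0.0142 F [-0.5  0.  -2.2]
 shift mm [-0.7 -1.3 62.1] rz 0.028463768786622268
TCP in holder mm [   2.3 -134.3]
```

View pics/p_ts.png

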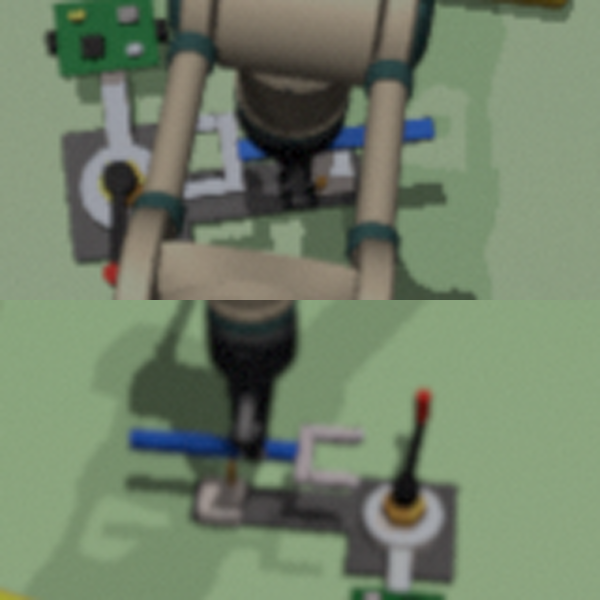

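The top view shows the handle passing the pin on its +x side, and the jaws short of the boss. Now I lower it.

```bash

python3 -m pendant '[{"dx":0,"dy":-0.001,"dz":0.01,"rx":0,"ry":0,"rz":0,"hand":0.0},{"dx":0,"dy":0,"dz":0.01,"rx":0,"ry":0,"rz":0,"hand":0.0},{"dx":0,"dy":0,"dz":0.01,"rx":0,"ry":0,"rz":0,"hand":0.0},{"dx":0,"dy":0,"dz":0.01,"rx":0,"ry":0,"rz":0,"hand":0.0},{"dx":0,"dy":0,"dz":0.01,"rx":0,"ry":0,"rz":0,"hand":0.0},{"dx":0,"dy":0,"dz":0.008,"rx":0,"ry":0,"rz":0,"hand":0.0},{"dx":0,"dy":0,"dz":0,"rx":0,"ry":0,"rz":0,"hand":0.0},{"dx":0,"dy":0,"dz":0,"rx":0,"ry":0,"rz":0,"hand":0.0}]'
python3 tgt.py 0.0 -0.135 0.038 0
python3 - <<'E'
from h import *
t=manip.get_image("top");s=manip.get_image("scene")
a=cv2.resize(t["frame"][130:190,190:310,::-1],None,fx=5,fy=5,interpolation=cv2.INTER_CUBIC)
b=cv2.resize(s["frame"][185:245,190:310,::-1],None,fx=5,fy=5,interpolation=cv2.INTER_CUBIC)
cv2.imwrite("pics/q_ts.png",np.vstack([a,b]))
E
```

```text
clock: 9.27
position: [0.6022, -0.0151, 0.0454]
ee_rot: [-0.001, 0.663, 0.749, -0.0]
contact_force: [0.6, -0.4, -1.2]
width: 0.0144
gripper_force: 60.6
t 9.2667 pos [ 0.6022 -0.0151  0.0454] tilt [ 0.001 -0.002 -1.   ] ya 6.99 q [-0.14  0.47  1.7   0.    0.97 -0.26] w 0.0144 F [ 0.6 -0.4 -1.2]
 shift mm [ 0.1 -0.7  7.4] rz -0.056874152413314505
TCP in holder mm [   0.7 -135.1]
```

View pics/q_ts.png

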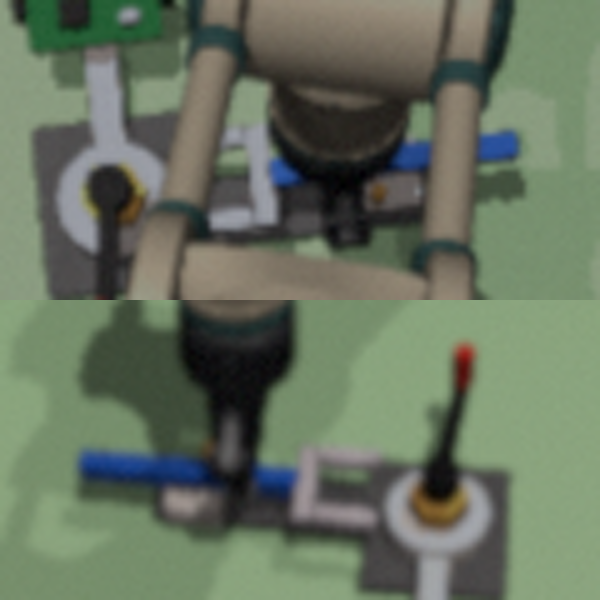

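The handle axis is about 19 mm from the pin and the jaws line up with the nut to within about 1 mm. I lower gently until it touches.

```bash

python3 -m pendant '[{"dx":0,"dy":-0.0007,"dz":0.002,"rx":0,"ry":0,"rz":0,"hand":0.0},{"dx":0,"dy":0,"dz":0.002,"rx":0,"ry":0,"rz":0,"hand":0.0},{"dx":0,"dy":0,"dz":0,"rx":0,"ry":0,"rz":0,"hand":0.0}]' | grep -E "pos|cont"
python3 -m pendant '[{"dx":0,"dy":0,"dz":0.002,"rx":0,"ry":0,"rz":0,"hand":0.0},{"dx":0,"dy":0,"dz":0,"rx":0,"ry":0,"rz":0,"hand":0.0}]'| grep -E "pos|cont"
python3 -m pendant '[{"dx":0,"dy":0,"dz":0.002,"rx":0,"ry":0,"rz":0,"hand":0.0},{"dx":0,"dy":0,"dz":0,"rx":0,"ry":0,"rz":0,"hand":0.0}]'| grep -E "pos|cont"
```

```text
position: [0.6018, -0.0151, 0.0423]
contact_force: [0.5, 0.3, -1.5]
position: [0.6019, -0.0152, 0.0401]
contact_force: [0.1, -0.9, -2.5]
position: [0.6018, -0.0152, 0.038]
contact_force: [0.8, 0.5, -2.2]
```

```bash

python3 -m pendant '[{"dx":0.005,"dy":0,"dz":0.001,"rx":0,"ry":0,"rz":0,"hand":0.0},{"dx":0.005,"dy":0,"dz":0,"rx":0,"ry":0,"rz":0,"hand":0.0},{"dx":0.005,"dy":0,"dz":0,"rx":0,"ry":0,"rz":0,"hand":0.0},{"dx":0.003,"dy":0,"dz":0,"rx":0,"ry":0,"rz":0,"hand":0.0},{"dx":0,"dy":0,"dz":0,"rx":0,"ry":0,"rz":0,"hand":0.0}]' | grep -E "pos|cont"
python3 -m pendant '[{"dx":0.004,"dy":0,"dz":0,"rx":0,"ry":0,"rz":0,"hand":0.0},{"dx":0.004,"dy":0,"dz":0,"rx":0,"ry":0,"rz":0,"hand":0.0},{"dx":0,"dy":0,"dz":0,"rx":0,"ry":0,"rz":0,"hand":0.0}]' | grep -E "pos|cont"
python3 -m pendant '[{"dx":0.003,"dy":0,"dz":0,"rx":0,"ry":0,"rz":0,"hand":0.0},{"dx":0.003,"dy":0,"dz":0,"rx":0,"ry":0,"rz":0,"hand":0.0},{"dx":0,"dy":0,"dz":0,"rx":0,"ry":0,"rz":0,"hand":0.0}]' | grep -E "pos|cont"
python3 tgt.py 0.0 -0.075 0.037 0
```

```text
position: [0.5996, 0.0037, 0.0373]
contact_force: [-0.4, -0.0, -1.4]
position: [0.5986, 0.0115, 0.0373]
contact_force: [0.2, -0.4, -2.4]
position: [0.5979, 0.0171, 0.0373]
contact_force: [0.1, 0.1, -2.9]
t 10.8667 pos [0.5979 0.0171 0.0373] tilt [ 0. -0. -1.] ya 7.01 q [-0.09  0.47  1.72  0.    0.95 -0.21] w 0.014 F [ 0.1  0.1 -2.9]
 shift mm [27.6 -0.4  0.3] rz -0.040839251132553045
TCP in holder mm [   0.3 -102.6]
```

```bash

python3 -m pendant '[{"dx":0.004,"dy":0,"dz":0,"rx":0,"ry":0,"rz":0,"hand":0.0},{"dx":0.004,"dy":0,"dz":0,"rx":0,"ry":0,"rz":0,"hand":0.0},{"dx":0.004,"dy":0,"dz":0,"rx":0,"ry":0,"rz":0,"hand":0.0},{"dx":0,"dy":0,"dz":0,"rx":0,"ry":0,"rz":0,"hand":0.0}]' | grep -E "pos|cont"
python3 -m pendant '[{"dx":0.004,"dy":0,"dz":0,"rx":0,"ry":0,"rz":0,"hand":0.0},{"dx":0.004,"dy":0,"dz":0,"rx":0,"ry":0,"rz":0,"hand":0.0},{"dx":0,"dy":0,"dz":0,"rx":0,"ry":0,"rz":0,"hand":0.0}]' | grep -E "pos|cont"
python3 -m pendant '[{"dx":0.003,"dy":0,"dz":0,"rx":0,"ry":0,"rz":0,"hand":0.0},{"dx":0,"dy":0,"dz":0,"rx":0,"ry":0,"rz":0,"hand":0.0}]' | grep -E "pos|cont"
python3 tgt.py 0.0 -0.075 0.037 0
```

```text
position: [0.5964, 0.0294, 0.0373]
contact_force: [-0.2, 0.5, -1.3]
position: [0.5954, 0.0372, 0.0373]
contact_force: [-0.7, -0.1, -1.6]
position: [0.5952, 0.0399, 0.0373]
contact_force: [-0.8, -0.5, -2.9]
t 11.6167 pos [0.5952 0.0399 0.0373] tilt [ 0. -0. -1.] ya 7.01 q [-0.05  0.47  1.72  0.    0.94 -0.17] w 0.0142 F [-0.8 -0.5 -2.9]
 shift mm [ 4.7 -0.4  0.3] rz -0.04042062208898756
TCP in holder mm [  0.4 -79.7]
```

```bash

for i in 1; do python3 -m pendant '[{"dx":0.002,"dy":0,"dz":0,"rx":0,"ry":0,"rz":0,"hand":0.0},{"dx":0.001,"dy":0,"dz":0,"rx":0,"ry":0,"rz":0,"hand":0.0},{"dx":0,"dy":0,"dz":0,"rx":0,"ry":0,"rz":0,"hand":0.0}]' | grep -E "pos|cont"; done
python3 -m pendant '[{"dx":0.001,"dy":0,"dz":0,"rx":0,"ry":0,"rz":0,"hand":0.0},{"dx":0,"dy":0,"dz":0,"rx":0,"ry":0,"rz":0,"hand":0.0}]' | grep -E "pos|cont"
python3 -m pendant '[{"dx":0.001,"dy":0,"dz":0,"rx":0,"ry":0,"rz":0,"hand":0.0},{"dx":0,"dy":0,"dz":0,"rx":0,"ry":0,"rz":0,"hand":0.0}]' | grep -E "pos|cont"
python3 -m pendant '[{"dx":0.001,"dy":0,"dz":0,"rx":0,"ry":0,"rz":0,"hand":0.0},{"dx":0,"dy":0,"dz":0,"rx":0,"ry":0,"rz":0,"hand":0.0}]' | grep -E "pos|cont"
```

```text
position: [0.5949, 0.0425, 0.0373]
contact_force: [0.6, -0.6, -2.5]
position: [0.5948, 0.0434, 0.0373]
contact_force: [0.2, 0.2, -2.4]
position: [0.5946, 0.0445, 0.0373]
contact_force: [0.3, -0.8, -3.2]
position: [0.5945, 0.0455, 0.0373]
contact_force: [-0.8, -0.2, -2.6]
```

```bash

python3 -m pendant '[{"dx":0.001,"dy":0,"dz":0,"rx":0,"ry":0,"rz":0,"hand":0.0},{"dx":0,"dy":0,"dz":0,"rx":0,"ry":0,"rz":0,"hand":0.0}]' | grep -E "pos|cont"
python3 -m pendant '[{"dx":0.001,"dy":0,"dz":0,"rx":0,"ry":0,"rz":0,"hand":0.0},{"dx":0,"dy":0,"dz":0,"rx":0,"ry":0,"rz":0,"hand":0.0}]' | grep -E "pos|cont"
python3 - <<'E'
from h import *
t=manip.get_image("top");s=manip.get_image("scene")
a=cv2.resize(t["frame"][130:190,190:310,::-1],None,fx=5,fy=5,interpolation=cv2.INTER_CUBIC)
b=cv2.resize(s["frame"][185:245,210:330,::-1],None,fx=5,fy=5,interpolation=cv2.INTER_CUBIC)
cv2.imwrite("pics/r_ts.png",np.vstack([a,b]))
E
```

```text
position: [0.5944, 0.0465, 0.0373]
contact_force: [0.1, -0.8, -1.8]
position: [0.5943, 0.0475, 0.0373]
contact_force: [-0.1, 0.3, -2.8]
```

View pics/r_ts.png

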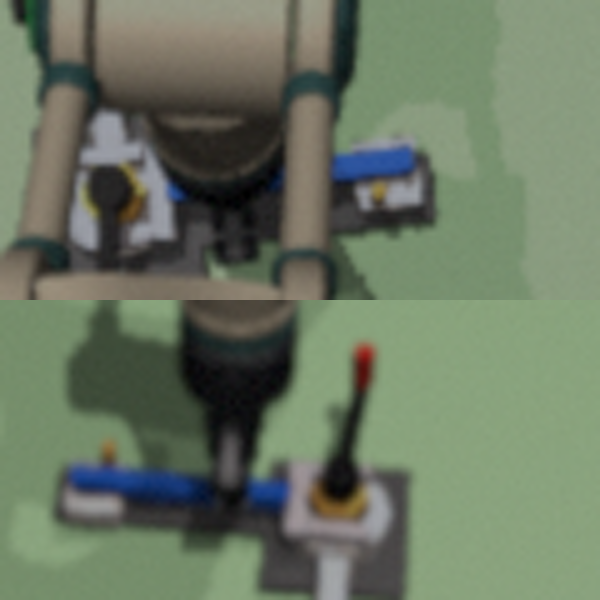

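The spanner straddles the nut and lies over the rest block, and the handle end at (414,160) is about 3 mm short of the block's far edge, so it is home. Next: probe forward and down a little more, then release.

```bash

python3 -m pendant '[{"dx":0.001,"dy":0,"dz":0,"rx":0,"ry":0,"rz":0,"hand":0.0},{"dx":0,"dy":0,"dz":0,"rx":0,"ry":0,"rz":0,"hand":0.0}]' | grep -E "pos|cont"
python3 -m pendant '[{"dx":0,"dy":0,"dz":0.001,"rx":0,"ry":0,"rz":0,"hand":0.0},{"dx":0,"dy":0,"dz":0,"rx":0,"ry":0,"rz":0,"hand":0.0}]' | grep -E "pos|cont"
python3 -m pendant '[{"dx":0,"dy":0,"dz":0.001,"rx":0,"ry":0,"rz":0,"hand":0.0},{"dx":0,"dy":0,"dz":0,"rx":0,"ry":0,"rz":0,"hand":0.0}]' | grep -E "pos|cont"

```

```text
position: [0.5944, 0.0477, 0.0374]
contact_force: [0.7, -2.3, -2.4]
position: [0.5944, 0.0478, 0.0365]
contact_force: [-0.8, -3.4, -0.2]
position: [0.5946, 0.0478, 0.0356]
contact_force: [0.8, -3.1, 0.3]
```

```bash

python3 -m pendant '[{"dx":-0.001,"dy":0,"dz":0,"rx":0,"ry":0,"rz":0,"hand":0.0},{"dx":0,"dy":0,"dz":0,"rx":0,"ry":0,"rz":0,"hand":0.045},{"dx":0,"dy":0,"dz":0,"rx":0,"ry":0,"rz":0,"hand":0.045},{"dx":0,"dy":0,"dz":0,"rx":0,"ry":0,"rz":0,"hand":0.045},{"dx":0,"dy":0,"dz":0,"rx":0,"ry":0,"rz":0,"hand":0.045},{"dx":0,"dy":0,"dz":0,"rx":0,"ry":0,"rz":0,"hand":0.045},{"dx":0,"dy":0,"dz":-0.01,"rx":0,"ry":0,"rz":0,"hand":0.045},{"dx":0,"dy":0,"dz":-0.02,"rx":0,"ry":0,"rz":0,"hand":0.045},{"dx":0,"dy":0,"dz":-0.03,"rx":0,"ry":0,"rz":0,"hand":0.045},{"dx":-0.02,"dy":0,"dz":-0.035,"rx":0,"ry":0,"rz":0,"hand":0.045},{"dx":-0.02,"dy":0,"dz":-0.03,"rx":0,"ry":0,"rz":0,"hand":0.045},{"dx":0,"dy":0,"dz":0,"rx":0,"ry":0,"rz":0,"hand":0.045}]'
python3 - <<'E'
from h import *
t=manip.get_image("top");s=manip.get_image("scene")
for d,z in((t,.044),(s,.044)):
    for a,c,p in blobs(d,(100,130,60),(125,255,255),40):
        w=plane(d,p,z)[:,:2];
        o=np.array([.585,.1189]);th=.123;M=np.array([[np.cos(th),-np.sin(th)],[np.sin(th),np.cos(th)]])
        q=(w-o)@M*1e3; print(a,c.round(1),"holder",q.mean(0).round(1),q.min(0).round(1),q.max(0).round(1))
for lo,hi in(((0,170,60),(6,255,255)),):
    for d in(t,s): print([(b[0],b[1].round(1).tolist()) for b in blobs(d,lo,hi,5)])
to([.506,.119,.2],0)
a=cv2.resize(t["frame"][130:190,190:310,::-1],None,fx=5,fy=5,interpolation=cv2.INTER_CUBIC)
b=cv2.resize(s["frame"][185:245,210:330,::-1],None,fx=5,fy=5,interpolation=cv2.INTER_CUBIC)
cv2.imwrite("pics/u_ts.png",np.vstack([a,b]))
E
```

```text
clock: 14.3
position: [0.6041, 0.0043, 0.1681]
ee_rot: [0.007, 0.663, 0.748, 0.003]
contact_force: [0.3, 0.5, 0.6]
width: 0.0449
gripper_force: 0.0
1671 [ 15.8 153.8] holder [118.8 599.5] [ 26.3 524.6] [220.8 651.4]
56 [260.7 162.8] holder [  -0.4 -148.5] [  -7.3 -168.1] [   6.8 -130.5]
133 [235.4 165.8] holder [ -0.5 -71.1] [  -8.7 -109.7] [  9.1 -35.6]
563 [363.1 288.8] holder [-407.5 -400.6] [-428.7 -506. ] [-386.7 -296. ]
294 [464.1 111.4] holder [-739.9  833.9] [-806.   776.1] [-661.5  884. ]
250 [185. 142.] holder [-382.  -399.4] [-404.3 -501.9] [-355.  -296.9]
197 [246.8 222.6] holder [   3.6 -103.5] [ -10.  -178.9] [ 14.7 -37.6]
1493 [459.7 255.2] holder [ 69.1 609.1] [-30.8 520.2] [168.1 698.5]
[(np.int32(315), [89.4, 193.3]), (np.int32(228), [403.4, 214.4]), (np.int32(22), [3.6, 305.1])]
[(np.int32(85), [135.1, 174.2]), (np.int32(12), [282.4, 197.6]), (np.int32(179), [386.1, 218.7])]
t 14.4 pos [0.6002 0.007  0.1626] tilt [-0.001  0.004 -1.   ] ya 6.91 q [-0.1   0.36  1.56  0.    1.22 -0.23] w 0.0449 F [-0.8 -0.9  1.2]
 shift mm [122.5 -79.9 -37.8] rz 6.91384903134886
```

View pics/u_ts.png

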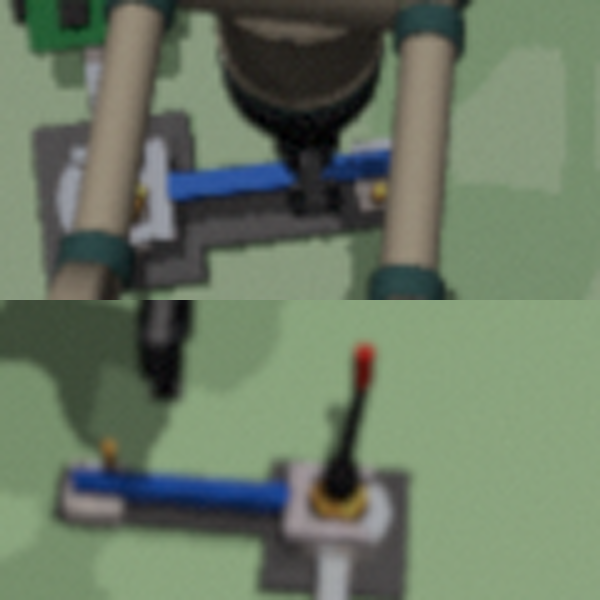

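The spanner is home on the nut, lying square and let go, with the handle beside the pin. Next I cage the knob loosely between open fingers so there is no pinch, and sweep the lever round.

```bash

python3 -m pendant '[{"dx":0.0204,"dy":-0.0134,"dz":0,"rx":0,"ry":0,"rz":0,"hand":0.045},{"dx":0.0204,"dy":-0.0134,"dz":0,"rx":0,"ry":0,"rz":0,"hand":0.045},{"dx":0.0204,"dy":-0.0134,"dz":0,"rx":0,"ry":0,"rz":0,"hand":0.045},{"dx":0.0204,"dy":-0.0134,"dz":0,"rx":0,"ry":0,"rz":0,"hand":0.045},{"dx":0.0204,"dy":-0.0134,"dz":0,"rx":0,"ry":0,"rz":0,"hand":0.045},{"dx":0.0204,"dy":-0.0134,"dz":0,"rx":0,"ry":0,"rz":0,"hand":0.045}]'|grep pos
python3 -m pendant '[{"dx":0,"dy":0,"dz":0,"rx":0,"ry":0,"rz":-6.92,"hand":0.045},{"dx":0,"dy":0,"dz":0,"rx":0,"ry":0,"rz":-6.92,"hand":0.045},{"dx":0,"dy":0,"dz":0,"rx":0,"ry":0,"rz":-6.92,"hand":0.045},{"dx":0,"dy":0,"dz":0,"rx":0,"ry":0,"rz":-6.92,"hand":0.045},{"dx":0,"dy":0,"dz":0,"rx":0,"ry":0,"rz":-6.92,"hand":0.045},{"dx":0,"dy":0,"dz":0,"rx":0,"ry":0,"rz":-6.92,"hand":0.045},{"dx":0,"dy":0,"dz":0,"rx":0,"ry":0,"rz":-6.92,"hand":0.045},{"dx":0,"dy":0,"dz":0,"rx":0,"ry":0,"rz":-6.92,"hand":0.045},{"dx":0,"dy":0,"dz":0,"rx":0,"ry":0,"rz":-6.92,"hand":0.045},{"dx":0,"dy":0,"dz":0,"rx":0,"ry":0,"rz":-6.92,"hand":0.045},{"dx":0,"dy":0,"dz":0,"rx":0,"ry":0,"rz":-6.92,"hand":0.045},{"dx":0,"dy":0,"dz":0,"rx":0,"ry":0,"rz":-6.92,"hand":0.045}]'|grep pos
python3 -c "
from h import *
to([.5055,.1185,.076],90)"
```

```text
position: [0.502, 0.1206, 0.1588]
position: [0.5028, 0.1199, 0.1588]
t 15.9 pos [0.5028 0.1199 0.1588] tilt [ 0.004  0.    -1.   ] ya 90.41 q [ 0.1   0.24  1.74  0.    1.16 -1.48] w 0.0453 F [-0.  -0.1 -1.1]
 shift mm [-3.  -1.5 82.8] rz 0.40742364597034
```

```bash

python3 -m pendant '[{"dx":-0.003,"dy":-0.0015,"dz":0.02,"rx":0,"ry":0,"rz":0.4,"hand":0.045},{"dx":0,"dy":0,"dz":0.02,"rx":0,"ry":0,"rz":0,"hand":0.045},{"dx":0,"dy":0,"dz":0.01,"rx":0,"ry":0,"rz":0,"hand":0.045},{"dx":0,"dy":0,"dz":0.008,"rx":0,"ry":0,"rz":0,"hand":0.045},{"dx":0,"dy":0,"dz":0,"rx":0,"ry":0,"rz":0,"hand":0.045}]'|grep -E 'pos|cont'
python3 -m pendant '[{"dx":0,"dy":0,"dz":0.008,"rx":0,"ry":0,"rz":0,"hand":0.045},{"dx":0,"dy":0,"dz":0.008,"rx":0,"ry":0,"rz":0,"hand":0.045},{"dx":0,"dy":0,"dz":0.008,"rx":0,"ry":0,"rz":0,"hand":0.045},{"dx":0,"dy":0,"dz":0,"rx":0,"ry":0,"rz":0,"hand":0.045}]'|grep -E 'pos|cont'
python3 -m pendant '[{"dx":0,"dy":0,"dz":0,"rx":0,"ry":0,"rz":0,"hand":0.023},{"dx":0,"dy":0,"dz":0,"rx":0,"ry":0,"rz":0,"hand":0.023},{"dx":0,"dy":0,"dz":0,"rx":0,"ry":0,"rz":0,"hand":0.023},{"dx":0,"dy":0,"dz":0,"rx":0,"ry":0,"rz":0,"hand":0.023}]' 20
cat > lev.py <<'E'
from h import *
o=np.array([.585,.1189]);st=manip.get_state();p=st["position"][:2]-o;M=rot(st)
phi=np.arctan2(p[1],p[0]);tg=np.array([np.sin(phi),-np.cos(phi)]);F=st["contact_force"]
print("t",round(float(st["clock"]),2),"r mm",(np.hypot(*p)*1e3).round(1),"phi",np.degrees(phi).round(2),"ya-(phi-90)",(np.degrees(np.arctan2(M[1,1],M[0,1]))-np.degrees(phi)+90).round(2),"z",st["position"][2].round(4),"push N",-(F[:2]@tg).round(2),"radial",(F[:2]@p/np.hypot(*p)).round(2),"Fz",F[2].round(1),"w",round(float(st["width"]),4),"q6",st["qpos"][5].round(2))
E
python3 lev.py
```

```text
position: [0.5055, 0.118, 0.1001]
contact_force: [0.1, 0.4, 0.1]
position: [0.5064, 0.1177, 0.0769]
contact_force: [0.4, -0.3, -0.1]
clock: 16.98
position: [0.5079, 0.1179, 0.0788]
ee_rot: [0.001, 0.003, 1.0, 0.0]
contact_force: [-0.1, -0.4, -0.7]
width: 0.0232
gripper_force: 0.0
t 16.98 r mm 77.1 phi -179.22 ya-(phi-90) 358.85 z 0.0788 push N 0.42 radial 0.11 Fz -0.7 w 0.0232 q6 -1.47
```

```bash
echo 'import sys; sys.exit(1 if -(F[:2]@tg)>5 else 0)' >> lev.py
python3 -m pendant '[{"dx":0.003,"dy":0.0033,"dz":0,"rx":0,"ry":0,"rz":2.4,"hand":0.023},{"dx":-0.0001,"dy":0.0033,"dz":0,"rx":0,"ry":0,"rz":2.4,"hand":0.023},{"dx":-0.0001,"dy":0.0033,"dz":0,"rx":0,"ry":0,"rz":2.4,"hand":0.023},{"dx":-0.0001,"dy":0.0033,"dz":0,"rx":0,"ry":0,"rz":2.4,"hand":0.023},{"dx":0,"dy":0,"dz":0,"rx":0,"ry":0,"rz":0,"hand":0.023}]' >/dev/null; python3 lev.py && python3 -m pendant '[{"dx":0,"dy":0.0033,"dz":0,"rx":0,"ry":0,"rz":2.4,"hand":0.023},{"dx":-0.0001,"dy":0.0033,"dz":0,"rx":0,"ry":0,"rz":2.4,"hand":0.023},{"dx":-0.0001,"dy":0.0033,"dz":0,"rx":0,"ry":0,"rz":2.4,"hand":0.023},{"dx":-0.0001,"dy":0.0033,"dz":0,"rx":0,"ry":0,"rz":2.4,"hand":0.023},{"dx":0,"dy":0,"dz":0,"rx":0,"ry":0,"rz":0,"hand":0.023}]'>/dev/null ; python3 lev.py
```

```text
t 17.4 r mm 80.5 phi 171.36 ya-(phi-90) -1.34 z 0.0786 push N 1.15 radial 1.14 Fz 0.6 w 0.0229 q6 -1.28
t 17.82 r mm 80.4 phi 162.34 ya-(phi-90) -1.85 z 0.0784 push N 2.55 radial 1.25 Fz 1.0 w 0.0228 q6 -1.09
```

```bash

python3 -m pendant '[{"dx":0,"dy":0.0033,"dz":0,"rx":0,"ry":0,"rz":2,"hand":0.023},{"dx":-0.0001,"dy":0.0033,"dz":0,"rx":0,"ry":0,"rz":2,"hand":0.023},{"dx":-0.0001,"dy":0.0033,"dz":0,"rx":0,"ry":0,"rz":2,"hand":0.023},{"dx":0,"dy":0,"dz":0,"rx":0,"ry":0,"rz":0,"hand":0.023}]'>/dev/null ; python3 lev.py && 
python3 -m pendant '[{"dx":0,"dy":0.0014,"dz":0,"rx":0,"ry":0,"rz":1,"hand":0.023},{"dx":0,"dy":0.0014,"dz":0,"rx":0,"ry":0,"rz":1,"hand":0.023},{"dx":0,"dy":0,"dz":0,"rx":0,"ry":0,"rz":0,"hand":0.023}]'>/dev/null && python3 lev.py && 
python3 -m pendant '[{"dx":0,"dy":0.0014,"dz":0,"rx":0,"ry":0,"rz":1,"hand":0.023},{"dx":0,"dy":0.0014,"dz":0,"rx":0,"ry":0,"rz":1,"hand":0.023},{"dx":0,"dy":0,"dz":0,"rx":0,"ry":0,"rz":0,"hand":0.023}]'>/dev/null && python3 lev.py && 
python3 -m pendant '[{"dx":0,"dy":0.0014,"dz":0,"rx":0,"ry":0,"rz":1,"hand":0.023},{"dx":0,"dy":0.0014,"dz":0,"rx":0,"ry":0,"rz":1,"hand":0.023},{"dx":0,"dy":0,"dz":0,"rx":0,"ry":0,"rz":0,"hand":0.023}]'>/dev/null && python3 lev.py && 
python3 -m pendant '[{"dx":0,"dy":0.0014,"dz":0,"rx":0,"ry":0,"rz":1,"hand":0.023},{"dx":0,"dy":0.0014,"dz":0,"rx":0,"ry":0,"rz":1,"hand":0.023},{"dx":0,"dy":0,"dz":0,"rx":0,"ry":0,"rz":0,"hand":0.023}]'>/dev/null && python3 lev.py && 
python3 -m pendant '[{"dx":0,"dy":0.0014,"dz":0,"rx":0,"ry":0,"rz":1,"hand":0.023},{"dx":0,"dy":0.0014,"dz":0,"rx":0,"ry":0,"rz":1,"hand":0.023},{"dx":0,"dy":0,"dz":0,"rx":0,"ry":0,"rz":0,"hand":0.023}]'>/dev/null && python3 lev.py && 
python3 -m pendant '[{"dx":0,"dy":0.0014,"dz":0,"rx":0,"ry":0,"rz":1,"hand":0.023},{"dx":0,"dy":0.0014,"dz":0,"rx":0,"ry":0,"rz":1,"hand":0.023},{"dx":0,"dy":0,"dz":0,"rx":0,"ry":0,"rz":0,"hand":0.023}]'>/dev/null && python3 lev.py
```

```text
t 18.15 r mm 80.5 phi 155.23 ya-(phi-90) -0.71 z 0.0782 push N 2.28 radial 2.45 Fz 1.1 w 0.0232 q6 -0.97
t 18.4 r mm 80.2 phi 153.02 ya-(phi-90) -0.58 z 0.0782 push N 3.08 radial 2.59 Fz 1.2 w 0.0229 q6 -0.93
t 18.65 r mm 79.9 phi 150.68 ya-(phi-90) -0.28 z 0.0782 push N 3.37 radial 1.73 Fz 1.3 w 0.023 q6 -0.89
t 18.9 r mm 79.8 phi 148.54 ya-(phi-90) -0.16 z 0.0783 push N 3.66 radial 1.78 Fz 1.4 w 0.0226 q6 -0.85
t 19.15 r mm 79.8 phi 146.51 ya-(phi-90) -0.13 z 0.0783 push N 2.98 radial 1.91 Fz 2.1 w 0.0229 q6 -0.81
t 19.4 r mm 79.8 phi 144.52 ya-(phi-90) -0.15 z 0.0783 push N 2.78 radial 1.94 Fz 0.8 w 0.0231 q6 -0.77
t 19.65 r mm 79.8 phi 142.48 ya-(phi-90) -0.1 z 0.0783 push N 3.26 radial 1.76 Fz 0.5 w 0.0233 q6 -0.73
```

```bash

python3 -m pendant '[{"dx":0,"dy":0.0014,"dz":0,"rx":0,"ry":0,"rz":1,"hand":0.023},{"dx":0,"dy":0.0014,"dz":0,"rx":0,"ry":0,"rz":1,"hand":0.023},{"dx":0,"dy":0,"dz":0,"rx":0,"ry":0,"rz":0,"hand":0.023}]'>/dev/null && python3 lev.py && 
python3 -m pendant '[{"dx":0,"dy":0.0014,"dz":0,"rx":0,"ry":0,"rz":1,"hand":0.023},{"dx":0,"dy":0.0014,"dz":0,"rx":0,"ry":0,"rz":1,"hand":0.023},{"dx":0,"dy":0,"dz":0,"rx":0,"ry":0,"rz":0,"hand":0.023}]'>/dev/null && python3 lev.py && 
python3 -m pendant '[{"dx":0,"dy":0.0014,"dz":0,"rx":0,"ry":0,"rz":1,"hand":0.023},{"dx":0,"dy":0.0014,"dz":0,"rx":0,"ry":0,"rz":1,"hand":0.023},{"dx":0,"dy":0,"dz":0,"rx":0,"ry":0,"rz":0,"hand":0.023}]'>/dev/null && python3 lev.py && 
python3 -m pendant '[{"dx":0,"dy":0.0014,"dz":0,"rx":0,"ry":0,"rz":1,"hand":0.023},{"dx":0,"dy":0.0014,"dz":0,"rx":0,"ry":0,"rz":1,"hand":0.023},{"dx":0,"dy":0,"dz":0,"rx":0,"ry":0,"rz":0,"hand":0.023}]'>/dev/null && python3 lev.py && 
python3 -m pendant '[{"dx":0,"dy":0.0014,"dz":0,"rx":0,"ry":0,"rz":1,"hand":0.023},{"dx":0,"dy":0.0014,"dz":0,"rx":0,"ry":0,"rz":1,"hand":0.023},{"dx":0,"dy":0,"dz":0,"rx":0,"ry":0,"rz":0,"hand":0.023}]'>/dev/null && python3 lev.py && 
python3 -m pendant '[{"dx":0,"dy":0.0014,"dz":0,"rx":0,"ry":0,"rz":1,"hand":0.023},{"dx":0,"dy":0.0014,"dz":0,"rx":0,"ry":0,"rz":1,"hand":0.023},{"dx":0,"dy":0,"dz":0,"rx":0,"ry":0,"rz":0,"hand":0.023}]'>/dev/null && python3 lev.py && 
python3 -m pendant '[{"dx":0,"dy":0.0014,"dz":0,"rx":0,"ry":0,"rz":1,"hand":0.023},{"dx":0,"dy":0.0014,"dz":0,"rx":0,"ry":0,"rz":1,"hand":0.023},{"dx":0,"dy":0,"dz":0,"rx":0,"ry":0,"rz":0,"hand":0.023}]'>/dev/null && python3 lev.py && 
python3 -m pendant '[{"dx":0,"dy":0.0014,"dz":0,"rx":0,"ry":0,"rz":1,"hand":0.023},{"dx":0,"dy":0.0014,"dz":0,"rx":0,"ry":0,"rz":1,"hand":0.023},{"dx":0,"dy":0,"dz":0,"rx":0,"ry":0,"rz":0,"hand":0.023}]'>/dev/null && python3 lev.py && 
python3 -m pendant '[{"dx":0,"dy":0.0014,"dz":0,"rx":0,"ry":0,"rz":1,"hand":0.023},{"dx":0,"dy":0.0014,"dz":0,"rx":0,"ry":0,"rz":1,"hand":0.023},{"dx":0,"dy":0,"dz":0,"rx":0,"ry":0,"rz":0,"hand":0.023}]'>/dev/null && python3 lev.py && 
python3 -m pendant '[{"dx":0,"dy":0.0014,"dz":0,"rx":0,"ry":0,"rz":1,"hand":0.023},{"dx":0,"dy":0.0014,"dz":0,"rx":0,"ry":0,"rz":1,"hand":0.023},{"dx":0,"dy":0,"dz":0,"rx":0,"ry":0,"rz":0,"hand":0.023}]'>/dev/null && python3 lev.py
```

```text
t 19.9 r mm 79.8 phi 140.47 ya-(phi-90) -0.1 z 0.0783 push N 2.18 radial 1.88 Fz 1.3 w 0.0234 q6 -0.69
t 20.15 r mm 79.8 phi 138.45 ya-(phi-90) -0.07 z 0.0783 push N 3.25 radial 2.01 Fz 0.7 w 0.0227 q6 -0.65
t 20.4 r mm 79.8 phi 136.42 ya-(phi-90) -0.05 z 0.0783 push N 2.44 radial 2.42 Fz 0.6 w 0.0229 q6 -0.62
t 20.65 r mm 79.8 phi 134.41 ya-(phi-90) -0.04 z 0.0783 push N 3.21 radial 1.79 Fz 0.2 w 0.0232 q6 -0.58
t 20.9 r mm 79.8 phi 132.39 ya-(phi-90) -0.02 z 0.0783 push N 2.09 radial 1.13 Fz 0.7 w 0.0232 q6 -0.54
t 21.15 r mm 79.8 phi 130.38 ya-(phi-90) -0.01 z 0.0783 push N 3.16 radial 0.89 Fz 0.8 w 0.023 q6 -0.5
t 21.4 r mm 79.8 phi 128.36 ya-(phi-90) 0.01 z 0.0783 push N 3.09 radial 1.1 Fz -0.3 w 0.0231 q6 -0.47
t 21.65 r mm 79.9 phi 126.36 ya-(phi-90) 0.02 z 0.0783 push N 3.67 radial 1.59 Fz 0.6 w 0.0229 q6 -0.43
t 21.9 r mm 79.9 phi 124.36 ya-(phi-90) 0.02 z 0.0783 push N 3.01 radial -0.5 Fz 0.0 w 0.0231 q6 -0.39
t 22.15 r mm 79.9 phi 122.3 ya-(phi-90) 0.07 z 0.0783 push N 2.52 radial 1.7 Fz 0.8 w 0.023 q6 -0.36
```

```bash

python3 -m pendant '[{"dx":0,"dy":0.0014,"dz":0,"rx":0,"ry":0,"rz":1,"hand":0.023},{"dx":0,"dy":0.0014,"dz":0,"rx":0,"ry":0,"rz":1,"hand":0.023},{"dx":0,"dy":0,"dz":0,"rx":0,"ry":0,"rz":0,"hand":0.023}]'>/dev/null && python3 lev.py && 
python3 -m pendant '[{"dx":0,"dy":0.0014,"dz":0,"rx":0,"ry":0,"rz":1,"hand":0.023},{"dx":0,"dy":0.0014,"dz":0,"rx":0,"ry":0,"rz":1,"hand":0.023},{"dx":0,"dy":0,"dz":0,"rx":0,"ry":0,"rz":0,"hand":0.023}]'>/dev/null && python3 lev.py && 
python3 -m pendant '[{"dx":0,"dy":0.0014,"dz":0,"rx":0,"ry":0,"rz":1,"hand":0.023},{"dx":0,"dy":0.0014,"dz":0,"rx":0,"ry":0,"rz":1,"hand":0.023},{"dx":0,"dy":0,"dz":0,"rx":0,"ry":0,"rz":0,"hand":0.023}]'>/dev/null && python3 lev.py && 
python3 -m pendant '[{"dx":0,"dy":0.0014,"dz":0,"rx":0,"ry":0,"rz":1,"hand":0.023},{"dx":0,"dy":0.0014,"dz":0,"rx":0,"ry":0,"rz":1,"hand":0.023},{"dx":0,"dy":0,"dz":0,"rx":0,"ry":0,"rz":0,"hand":0.023}]'>/dev/null && python3 lev.py && 
python3 -m pendant '[{"dx":0,"dy":0.0014,"dz":0,"rx":0,"ry":0,"rz":1,"hand":0.023},{"dx":0,"dy":0.0014,"dz":0,"rx":0,"ry":0,"rz":1,"hand":0.023},{"dx":0,"dy":0,"dz":0,"rx":0,"ry":0,"rz":0,"hand":0.023}]'>/dev/null && python3 lev.py && 
python3 -m pendant '[{"dx":0,"dy":0.0014,"dz":0,"rx":0,"ry":0,"rz":1,"hand":0.023},{"dx":0,"dy":0.0014,"dz":0,"rx":0,"ry":0,"rz":1,"hand":0.023},{"dx":0,"dy":0,"dz":0,"rx":0,"ry":0,"rz":0,"hand":0.023}]'>/dev/null && python3 lev.py && 
python3 -m pendant '[{"dx":0,"dy":0.0014,"dz":0,"rx":0,"ry":0,"rz":1,"hand":0.023},{"dx":0,"dy":0.0014,"dz":0,"rx":0,"ry":0,"rz":1,"hand":0.023},{"dx":0,"dy":0,"dz":0,"rx":0,"ry":0,"rz":0,"hand":0.023}]'>/dev/null && python3 lev.py && 
python3 -m pendant '[{"dx":0,"dy":0.0014,"dz":0,"rx":0,"ry":0,"rz":1,"hand":0.023},{"dx":0,"dy":0.0014,"dz":0,"rx":0,"ry":0,"rz":1,"hand":0.023},{"dx":0,"dy":0,"dz":0,"rx":0,"ry":0,"rz":0,"hand":0.023}]'>/dev/null && python3 lev.py && 
python3 -m pendant '[{"dx":0,"dy":0.0014,"dz":0,"rx":0,"ry":0,"rz":1,"hand":0.023},{"dx":0,"dy":0.0014,"dz":0,"rx":0,"ry":0,"rz":1,"hand":0.023},{"dx":0,"dy":0,"dz":0,"rx":0,"ry":0,"rz":0,"hand":0.023}]'>/dev/null && python3 lev.py && 
python3 -m pendant '[{"dx":0,"dy":0.0014,"dz":0,"rx":0,"ry":0,"rz":1,"hand":0.023},{"dx":0,"dy":0.0014,"dz":0,"rx":0,"ry":0,"rz":1,"hand":0.023},{"dx":0,"dy":0,"dz":0,"rx":0,"ry":0,"rz":0,"hand":0.023}]'>/dev/null && python3 lev.py
```

```text
t 22.4 r mm 79.9 phi 120.88 ya-(phi-90) -0.5 z 0.0781 push N 3.76 radial -0.38 Fz -0.3 w 0.0233 q6 -0.32
t 22.65 r mm 79.8 phi 119.55 ya-(phi-90) -1.16 z 0.0779 push N 5.99 radial -0.8 Fz 0.8 w 0.0232 q6 -0.28
```

```bash
sed -i 's/>5 else/>10.5 else/' lev.py
python3 -m pendant '[{"dx":0,"dy":0.0014,"dz":0,"rx":0,"ry":0,"rz":0.6,"hand":0.023},{"dx":0,"dy":0,"dz":0,"rx":0,"ry":0,"rz":0,"hand":0.023}]'>/dev/null && python3 lev.py && 
python3 -m pendant '[{"dx":0,"dy":0.0014,"dz":0,"rx":0,"ry":0,"rz":0.6,"hand":0.023},{"dx":0,"dy":0,"dz":0,"rx":0,"ry":0,"rz":0,"hand":0.023}]'>/dev/null && python3 lev.py && 
python3 -m pendant '[{"dx":0,"dy":0.0014,"dz":0,"rx":0,"ry":0,"rz":0.6,"hand":0.023},{"dx":0,"dy":0,"dz":0,"rx":0,"ry":0,"rz":0,"hand":0.023}]'>/dev/null && python3 lev.py && 
python3 -m pendant '[{"dx":0,"dy":0.0014,"dz":0,"rx":0,"ry":0,"rz":0.6,"hand":0.023},{"dx":0,"dy":0,"dz":0,"rx":0,"ry":0,"rz":0,"hand":0.023}]'>/dev/null && python3 lev.py
```

```text
t 22.82 r mm 79.9 phi 118.91 ya-(phi-90) -1.11 z 0.0778 push N 7.07 radial -1.48 Fz 1.3 w 0.0229 q6 -0.27
t 22.98 r mm 80.0 phi 118.3 ya-(phi-90) -1.09 z 0.0777 push N 6.97 radial -0.99 Fz 0.8 w 0.0231 q6 -0.26
t 23.15 r mm 80.0 phi 117.71 ya-(phi-90) -1.1 z 0.0776 push N 8.37 radial -1.46 Fz 1.7 w 0.0225 q6 -0.25
t 23.32 r mm 80.0 phi 117.1 ya-(phi-90) -1.08 z 0.0775 push N 8.38 radial -1.35 Fz 1.1 w 0.0233 q6 -0.24
```

```bash

python3 -m pendant '[{"dx":0,"dy":0.0014,"dz":0,"rx":0,"ry":0,"rz":0.6,"hand":0.023},{"dx":0,"dy":0,"dz":0,"rx":0,"ry":0,"rz":0,"hand":0.023}]'>/dev/null && python3 lev.py && 
python3 -m pendant '[{"dx":0,"dy":0.0014,"dz":0,"rx":0,"ry":0,"rz":0.6,"hand":0.023},{"dx":0,"dy":0,"dz":0,"rx":0,"ry":0,"rz":0,"hand":0.023}]'>/dev/null && python3 lev.py && 
python3 -m pendant '[{"dx":0,"dy":0.001,"dz":0,"rx":0,"ry":0,"rz":0.5,"hand":0.023},{"dx":0,"dy":0,"dz":0,"rx":0,"ry":0,"rz":0,"hand":0.023}]'>/dev/null && python3 lev.py && 
python3 -m pendant '[{"dx":0,"dy":0.001,"dz":0,"rx":0,"ry":0,"rz":0.5,"hand":0.023},{"dx":0,"dy":0,"dz":0,"rx":0,"ry":0,"rz":0,"hand":0.023}]'>/dev/null && python3 lev.py
```

```text
t 23.48 r mm 80.1 phi 116.47 ya-(phi-90) -1.05 z 0.0774 push N 11.15 radial -1.4 Fz 1.9 w 0.0225 q6 -0.23
```

```bash
sed -i '$d' lev.py
python3 -m pendant '[{"dx":0,"dy":0,"dz":0,"rx":0,"ry":0,"rz":0,"hand":0.023}]'>/dev/null; python3 lev.py
python3 -m pendant '[{"dx":0,"dy":0,"dz":0,"rx":0,"ry":0,"rz":0,"hand":0.023}]'>/dev/null; python3 lev.py
python3 -m pendant '[{"dx":0,"dy":0,"dz":0,"rx":0,"ry":0,"rz":0,"hand":0.023}]'>/dev/null; python3 lev.py
```

```text
t 23.57 r mm 80.1 phi 116.47 ya-(phi-90) -1.04 z 0.0774 push N 10.59 radial -2.04 Fz 1.6 w 0.0235 q6 -0.23
t 23.65 r mm 80.1 phi 116.48 ya-(phi-90) -1.04 z 0.0774 push N 10.05 radial -1.16 Fz 0.9 w 0.0231 q6 -0.23
t 23.73 r mm 80.1 phi 116.47 ya-(phi-90) -1.03 z 0.0774 push N 9.68 radial -0.98 Fz 1.0 w 0.0229 q6 -0.23
```

```bash

python3 -m pendant '[{"dx":0,"dy":0.0014,"dz":0,"rx":0,"ry":0,"rz":0.5,"hand":0.023},{"dx":0,"dy":0,"dz":0,"rx":0,"ry":0,"rz":0,"hand":0.023}]'>/dev/null; python3 lev.py
python3 -m pendant '[{"dx":0,"dy":0,"dz":0,"rx":0,"ry":0,"rz":0,"hand":0.023}]'>/dev/null; python3 lev.py
python3 -m pendant '[{"dx":0,"dy":0,"dz":0,"rx":0,"ry":0,"rz":0,"hand":0.023}]'>/dev/null; python3 lev.py
```

```text
t 23.9 r mm 80.2 phi 115.84 ya-(phi-90) -0.91 z 0.0773 push N 10.85 radial -1.19 Fz 1.3 w 0.0226 q6 -0.22
t 23.98 r mm 80.2 phi 115.86 ya-(phi-90) -0.92 z 0.0773 push N 10.27 radial -1.42 Fz 1.7 w 0.0228 q6 -0.22
t 24.07 r mm 80.2 phi 115.86 ya-(phi-90) -0.92 z 0.0773 push N 11.49 radial -1.34 Fz 2.0 w 0.023 q6 -0.22
```

```bash

python3 -m pendant '[{"dx":0,"dy":0.001,"dz":0,"rx":0,"ry":0,"rz":0.4,"hand":0.023},{"dx":0,"dy":0,"dz":0,"rx":0,"ry":0,"rz":0,"hand":0.023}]'>/dev/null; python3 lev.py
python3 -m pendant '[{"dx":0,"dy":0,"dz":0,"rx":0,"ry":0,"rz":0,"hand":0.023}]'>/dev/null; python3 lev.py
python3 -m pendant '[{"dx":0,"dy":0,"dz":0,"rx":0,"ry":0,"rz":0,"hand":0.023},{"dx":0,"dy":0,"dz":0,"rx":0,"ry":0,"rz":0,"hand":0.023},{"dx":0,"dy":0,"dz":0,"rx":0,"ry":0,"rz":0,"hand":0.023},{"dx":0,"dy":0,"dz":0,"rx":0,"ry":0,"rz":0,"hand":0.023},{"dx":0,"dy":0,"dz":0,"rx":0,"ry":0,"rz":0,"hand":0.023},{"dx":0,"dy":0,"dz":0,"rx":0,"ry":0,"rz":0,"hand":0.023}]'>/dev/null; python3 lev.py
python3 -m pendant '[{"dx":0,"dy":0,"dz":0,"rx":0,"ry":0,"rz":0,"hand":0.023},{"dx":0,"dy":0,"dz":0,"rx":0,"ry":0,"rz":0,"hand":0.023},{"dx":0,"dy":0,"dz":0,"rx":0,"ry":0,"rz":0,"hand":0.023},{"dx":0,"dy":0,"dz":0,"rx":0,"ry":0,"rz":0,"hand":0.023},{"dx":0,"dy":0,"dz":0,"rx":0,"ry":0,"rz":0,"hand":0.023},{"dx":0,"dy":0,"dz":0,"rx":0,"ry":0,"rz":0,"hand":0.023}]'>/dev/null; python3 lev.py
python3 - <<'E'
from h import *
o=np.array([.585,.1189]);th=.123;M=np.array([[np.cos(th),-np.sin(th)],[np.sin(th),np.cos(th)]])
for n in("top","scene"):
    d=manip.get_image(n)
    for a,c,p in blobs(d,(100,130,60),(125,255,255),20):
        q=(plane(d,p,.044)[:,:2]-o)@M*1e3
        if abs(q.mean(0)[0])<60 and abs(q.mean(0)[1])<250:
            v=np.polyfit(q[:,1],q[:,0],1); print(n,a,q.mean(0).round(1),q.min(0).round(1),q.max(0).round(1),"slope",v.round(3))
E
```

```text
t 24.23 r mm 80.2 phi 115.41 ya-(phi-90) -0.88 z 0.0772 push N 12.41 radial -2.03 Fz 3.0 w 0.0233 q6 -0.21
t 24.32 r mm 80.2 phi 115.42 ya-(phi-90) -0.88 z 0.0772 push N 12.39 radial -1.3 Fz 2.7 w 0.0228 q6 -0.21
t 24.82 r mm 80.2 phi 115.41 ya-(phi-90) -0.87 z 0.0772 push N 10.97 radial -0.86 Fz 2.7 w 0.023 q6 -0.21
t 25.32 r mm 80.2 phi 115.42 ya-(phi-90) -0.88 z 0.0772 push N 10.69 radial -1.71 Fz 2.8 w 0.0234 q6 -0.21
top 246 [  -5.  -105.8] [ -14.  -182.1] [  6.1 -35.6] slope [ 0.037 -1.133]
scene 202 [  -1.1 -103.4] [ -13.1 -180.1] [ 13.7 -34.9] slope [0.043 3.381]
```

The handle now rests on the pin, with its axis at x ≈ -7 mm beside the pin against -6 expected. I add a slight nudge, hold one second, then release and lift away.

```bash

python3 -m pendant '[{"dx":0,"dy":0.0007,"dz":0,"rx":0,"ry":0,"rz":0.3,"hand":0.023},{"dx":0,"dy":0,"dz":0,"rx":0,"ry":0,"rz":0,"hand":0.023}]'>/dev/null; python3 lev.py
python3 -m pendant '[{"dx":0,"dy":0,"dz":0,"rx":0,"ry":0,"rz":0,"hand":0.023},{"dx":0,"dy":0,"dz":0,"rx":0,"ry":0,"rz":0,"hand":0.023},{"dx":0,"dy":0,"dz":0,"rx":0,"ry":0,"rz":0,"hand":0.023},{"dx":0,"dy":0,"dz":0,"rx":0,"ry":0,"rz":0,"hand":0.023},{"dx":0,"dy":0,"dz":0,"rx":0,"ry":0,"rz":0,"hand":0.023},{"dx":0,"dy":0,"dz":0,"rx":0,"ry":0,"rz":0,"hand":0.023}]'>/dev/null; python3 lev.py
python3 -m pendant '[{"dx":0,"dy":0,"dz":0,"rx":0,"ry":0,"rz":0,"hand":0.023},{"dx":0,"dy":0,"dz":0,"rx":0,"ry":0,"rz":0,"hand":0.023},{"dx":0,"dy":0,"dz":0,"rx":0,"ry":0,"rz":0,"hand":0.023},{"dx":0,"dy":0,"dz":0,"rx":0,"ry":0,"rz":0,"hand":0.023},{"dx":0,"dy":0,"dz":0,"rx":0,"ry":0,"rz":0,"hand":0.023},{"dx":0,"dy":0,"dz":0,"rx":0,"ry":0,"rz":0,"hand":0.023}]'>/dev/null; python3 lev.py
python3 -m pendant '[{"dx":0,"dy":-0.002,"dz":0,"rx":0,"ry":0,"rz":0,"hand":0.023},{"dx":0,"dy":-0.0015,"dz":0,"rx":0,"ry":0,"rz":0,"hand":0.03},{"dx":0,"dy":0,"dz":0,"rx":0,"ry":0,"rz":0,"hand":0.045},{"dx":0,"dy":0,"dz":0,"rx":0,"ry":0,"rz":0,"hand":0.045},{"dx":0,"dy":0,"dz":0,"rx":0,"ry":0,"rz":0,"hand":0.045}]'>/dev/null; python3 lev.py
```

```text
t 25.58 r mm 80.2 phi 115.18 ya-(phi-90) -0.94 z 0.0771 push N 11.9 radial -1.13 Fz 2.7 w 0.0231 q6 -0.21
t 26.08 r mm 80.2 phi 115.18 ya-(phi-90) -0.94 z 0.0771 push N 11.69 radial -0.95 Fz 2.7 w 0.0228 q6 -0.21
t 26.58 r mm 80.2 phi 115.18 ya-(phi-90) -0.94 z 0.0772 push N 11.95 radial -1.33 Fz 3.4 w 0.023 q6 -0.21
t 27.0 r mm 80.1 phi 112.4 ya-(phi-90) 1.81 z 0.079 push N -0.34 radial -0.29 Fz 0.2 w 0.045 q6 -0.21
```

```bash

python3 -m pendant '[{"dx":0,"dy":0,"dz":-0.01,"rx":0,"ry":0,"rz":0,"hand":0.045},{"dx":0,"dy":0,"dz":-0.02,"rx":0,"ry":0,"rz":0,"hand":0.045},{"dx":0,"dy":0,"dz":-0.03,"rx":0,"ry":0,"rz":0,"hand":0.045},{"dx":0,"dy":0,"dz":-0.03,"rx":0,"ry":0,"rz":0,"hand":0.045},{"dx":0.02,"dy":-0.02,"dz":-0.01,"rx":0,"ry":0,"rz":0,"hand":0.045},{"dx":0.02,"dy":-0.02,"dz":0,"rx":0,"ry":0,"rz":0,"hand":0.045},{"dx":0.02,"dy":-0.02,"dz":0,"rx":0,"ry":0,"rz":0,"hand":0.045},{"dx":0,"dy":0,"dz":0,"rx":0,"ry":0,"rz":0,"hand":0.045},{"dx":0,"dy":0,"dz":0,"rx":0,"ry":0,"rz":0,"hand":0.045}]'
python3 - <<'E'
from h import *
o=np.array([.585,.1189]);th=.123;M=np.array([[np.cos(th),-np.sin(th)],[np.sin(th),np.cos(th)]])
for n in("top","scene"):
    d=manip.get_image(n)
    for lo,hi,z in(((100,130,60),(125,255,255),.044),((0,170,60),(6,255,255),.095)):
      for a,c,p in blobs(d,lo,hi,5):
        w=plane(d,p,z)[:,:2]-o;q=w@M*1e3
        if abs(q.mean(0)[0])<130 and abs(q.mean(0)[1])<250: print(n,a,q.mean(0).round(1),q.min(0).round(1),q.max(0).round(1),"world ang",np.degrees(np.arctan2(*w.mean(0)[::-1])).round(1))
E
```

```text
clock: 27.75
position: [0.4729, 0.223, 0.1797]
ee_rot: [0.001, 0.542, 0.84, 0.001]
contact_force: [1.1, -0.1, 0.3]
width: 0.0451
gripper_force: 0.0
top 242 [  -4.9 -106.9] [ -14.  -182.1] [  6.1 -35.6] world ang -85.6
top 15 [-33.1  72.4] [-38.   65.5] [-28.2  77.3] world ang 121.6
scene 196 [  -0.7 -104.2] [ -12.  -180.1] [ 12.  -34.9] world ang -83.4
scene 18 [-30.7  73.4] [-46.2  68.9] [-15.1  78.6] world ang 119.8
```

```bash
python3 -c "
from rig import manip
print(manip.sign_off())"
```

```text
the job is handed in; nothing more can be done
None
```

The job is handed in at about 28 s: the large spanner is home on the lower nut with its handle against the pin, and the jam-nut lever was tightened to a measured 12 N or so at the knob (highest reading 12.4 N), held for a second, then released. I got no verdict back from the hand-in.

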